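# Turn a lidded sample box over to drain

## Robot

A 6-joint arm with a two-finger parallel gripper is mounted at the origin on the work surface. World frame = base frame: x ahead of the robot, y to its left, z up, the work surface at z = 0. Lengths are in mm, angles in rad, forces in N, time in s.
With the tool pointing down it reaches from about 300 to 775 mm from the base axis. Payload 14.6 kg.
Tool frame: the origin (TCP) lies midway between the tips of the shut fingers; the grasp point (between the pads) lies manip.grasp_offset behind it (manip.grasp_offset is the distance from the TCP to the grasp point, in mm); z points along the fingers, y is the direction in which the jaws open and shut (so a half turn about z gives the same grasp; the last joint's range is limited). The gripper opens to 94 mm and grips with 3 to 60 N. Pads are 16 mm wide; open, the fingers measure 119 mm over their backs; the gripper's body (75 mm by 177 mm) begins 78 mm behind the grasp point.
Start: joints at [1.243, 0.3, 1.521, -0, 1.321, -0.067], TCP at [141.817, 531.392, 205.446] pointing down, gripper open.
Joint ranges: [-3.03, 3.03], [-0.79, 2.21], [0.23, 2.52], [-1.04, 4.18], [0, 3.07], [-2.55, 2.55]. Speed limits (rad/s): [2.22, 2.22, 2.57, 3.14, 3.14, 3.14].

## Interface

Orientations are given as [roll, pitch, yaw] about the fixed x, y, z axes, in that order (R = Rz(yaw) Ry(pitch) Rx(roll)).
In Python, from cell import monitor, vision, order, manip gives the robot as it stands.
- The arm moves only by the shell command python3 -m jog 'ROWS' [FORCE]. ROWS is JSON, a list of rows, each a list of 7 numbers: the shift along the tool's x, y, z in cm, then the turn, a rotation vector about the tool's x, y, z in rad, then the opening in per cent of the stroke, from 0 (shut) to 100 (fully open). In form: [[tx, ty, tz, rx, ry, rz, jaw], ...]. A call has 1 to 8 rows; each row shifts and turns the commanded pose from where the row before left it, along the tool's axes as they then stand; what a row does not reach is not made up. A row lasts 1/10 s, in which the tool goes at most 50 mm and 8.59 degrees, less where a joint would pass 70% of its speed; a pose out of reach is approached as far as the arm can. A call is refused whole if a number of a shift passes 5 or a number of a turn 0.15, either way. A call with a gripper value outside its range is refused whole. The fingers move at their own pace and stop on an object; FORCE is the grip in N (left out, the last holds). Time passes only in rows, so rows that do not move let the fingers close. It gives the time, the measured TCP pose, the force and the opening at its end, in the units of the state.
- monitor.read_state(): the state, without advancing time (a new reading comes with each control period).
- vision.camera(name): name is "scene" or "side" or "wrist"; returns a dict with "color" (480x640x3 uint8, blue, green, red), "fx", "fy", "cx", "cy" (pixels), "cam_to_world" (4x4, takes a point from camera to world coordinates); the wrist camera has in their place "tool_from_camera" (4x4, takes a point from camera to tool coordinates, whose origin is the TCP and whose axes are the flange's). Camera axes: x right, y down, z forward; pixel columns grow to the right and rows downward; lengths in mm; the calibration is good to about 2 mm. The wrist camera is an equidistant fisheye: a pixel r from the principal point sees the ray r / f radians off the axis. A picture is of the moment at which its call begins: read the wrist's pose just before it. There is no depth.
- order.sign_off(): hands the job in, once; it reports no verdict.
The state is a dict: "clock": time; "joints": joint angles; "qd": joint speeds; "effort": joint torques, N m; "eef_pos": TCP position; "eef_rot": TCP orientation; "wrist_force": force on the tool from outside, world axes, zero at the start; "moment": the same for the moment, N m; "finger_gap": finger opening in mm.
Only numpy, scipy, OpenCV 4.12 (cv2) and the standard library are available. Lean on these libraries where they do the work, as an engineer would, in place of code of your own. Each camera call takes 0.05 s, during which the arm holds its last target.

## Task

Turn the lidded sample box upside down and leave it in the middle of the drain board, resting flat on its slotted lid, so that it can drain. The lid must stay closed on the base all the way, so pinch both together across the joint whenever you turn it (you may set it on its side on the way and take it again); handle it gently, without dropping it or toppling it over, and leave the other things on the bench where they are.

Things in the scene. Friction and masses are not known exactly. Their poses are not given: they have to be found in the camera images.
- box: plain grey base of the square sample box, ~0.16 kg. Closed, the box is 56 x 56 mm, 52 mm high: base 27 mm below, lid 25 mm above, outer sides flush, the joint 1 mm above half height. The origin is the CENTRE of the closed box (26 mm from top and bottom, 28 mm from the sides); z points from the base's bottom to the lid (up at the start), x and y square to the sides. Starts upright on the bench
- lid: white lid of the box, 56 x 56 x 25 mm, five narrow drain slots in its flat top, ~0.07 kg. Not locked: it only sits over a 9 mm tongue of the base with 1 mm play, so either part drops out if the box is turned with only the other part held. While on, its origin and axes coincide with box (origin at the centre of the closed box)
- board: drain board: flat black ribbed rubber slab, 170 x 170 mm, 8 mm thick, without a rim, fixed to the bench on the other side of the robot's centre line from the box (left or right). The origin is at the centre of its underside, x and y along its sides
- board_top (a point): centre of the drain board's upper face, 8 mm above the bench
- dish: bystander, to be left alone: small open white ceramic bowl, 66 mm across, 26 mm high; origin on its underside
- beaker: bystander, to be left alone: open glass beaker, 56 mm across, 60 mm high; origin on its underside
- jar: bystander, to be left alone: closed glass jar with a white cap, 60 mm across, 60 mm high; origin on its underside
- tin: bystander, to be left alone: flat plain aluminium tin, 90 x 60 x 30 mm high, one closed piece; origin on its underside
- bottle_a: bystander, to be left alone: amber glass bottle with a black cap, 70 mm across, 160 mm high; origin on its underside
- bottle_b: bystander, to be left alone: amber glass bottle like bottle_a; origin on its underside
- spatula: bystander, to be left alone: steel spatula lying flat, 180 mm long, beyond the bowl; origin on its underside
Not all that is in view belongs to the job. Leave any green look-alike of the lid alone. What is shaped like the box but pink is not meant.

How it is judged (in metres and radians):
At the end, for the whole second after the job is handed in: the box lies upside down and flat (within about 6 degrees) on its lid on the drain board, its centre within 40 mm of the board's centre, lid and base still fully together (centres within 4 mm), at rest (angle between each of box, lid's own z axis and vertical above 3.04 rad and distance between box and lid below 0.004 m and horizontal distance between box and board_top below 0.04 m and height (world z) of box between 0.03 and 0.039 m and linear speed of each of box, lid below 0.02 m/s and angular speed of box below 0.1 rad/s); the robot touches nothing.
It fails at once if the lid comes off or gapes: the origins of box and lid are more than 6 mm apart or their z axes more than 9 degrees out of line (distance between box and lid above 0.006 m or angle between the z axis of box and the z axis of lid, either way round above 0.16 rad).
It fails at once if the box is dropped or toppled: its base moves faster than 0.9 m/s or turns faster than 6 rad/s (linear speed of box above 0.9 m/s or angular speed of box above 6 rad/s).
It fails at once if a bystander is shifted more than 25 mm or knocked over (distance of any of dish, beaker, jar, tin, bottle_a, bottle_b, spatula from where it was at the start of the episode above 0.025 m or angle between any of dish, beaker, jar, tin, bottle_a, bottle_b's own z axis and vertical above 0.5 rad).
It also fails if it takes over 67 s, if anything falls off the work surface, if the arm or the gripper's body presses on something with over 40 N, if the wrist force passes 120 N, or if a joint passes its speed limit or range.

## Working session

There is one attempt and no reset: what is moved stays moved. The work goes in short steps, Python scripts to look and compute and a shell command to move; the robot and the scene stay as the last step left them, time stands still between calls to the robot, and variables do not carry over. Pictures are saved under pics/ and viewed, and the job is handed in when it is done.

```bash
ls; mkdir -p pics; python3 - <<'E'
from cell import monitor, vision, order, manip
import cv2,numpy as np
print(monitor.read_state()); print(manip.grasp_offset)
for n in ["scene","side","wrist"]:
    c=vision.camera(n); cv2.imwrite(f"pics/{n}0.png",c["color"])
    print(n,{k:np.round(v,3).tolist() for k,v in c.items() if k!="color"})
E
```

```text
pics
{'clock': 0.0, 'joints': array([ 1.24340029e+00,  3.00502337e-01,  1.52160947e+00, -1.65484962e-05,
        1.32069472e+00, -6.66084454e-02]), 'qd': array([-3.75370995e-05,  4.03478055e-04, -5.89642929e-04,  1.28902431e-03,
        1.95025775e-03,  1.29247259e-03]), 'effort': array([-3.41002451e-03, -5.31813097e+01, -3.52733731e+01,  7.07258773e-02,
        2.44798616e-02, -1.35742207e-04]), 'eef_pos': array([141.7359347 , 531.13940421, 204.85718912]), 'eef_rot': array([-3.14038040e+00, -6.48014598e-05,  2.88080913e+00]), 'wrist_force': array([ 0.01772036, -0.71642509, -0.32076843]), 'moment': array([-0.01568036, -0.00623624, -0.07247864]), 'finger_gap': 93.86513914445106}
18.8
scene {'fx': 528.281, 'fy': 528.281, 'cx': 326.908, 'cy': 245.775, 'cam_to_world': [[-0.867, 0.266, -0.422, 1087.64], [0.499, 0.463, -0.733, 828.939], [0.0, -0.846, -0.534, 676.191], [0.0, 0.0, 0.0, 1.0]]}
side {'fx': 487.875, 'fy': 487.875, 'cx': 314.23, 'cy': 236.73, 'cam_to_world': [[0.915, -0.214, 0.341, 162.335], [-0.402, -0.455, 0.795, -983.635], [-0.015, -0.864, -0.502, 671.188], [0.0, 0.0, 0.0, 1.0]]}
wrist {'fx': 371.648, 'fy': 371.648, 'cx': 322.655, 'cy': 240.537, 'tool_from_camera': [[0.001, -0.961, -0.275, 79.104], [1.0, 0.001, 0.0, -0.96], [-0.0, -0.275, 0.961, -180.967], [0.0, 0.0, 0.0, 1.0]]}
```

View pics/scene0.png

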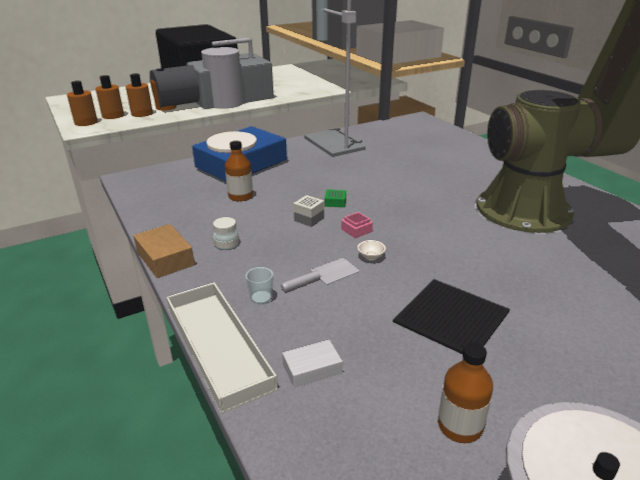

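View pics/side0.png

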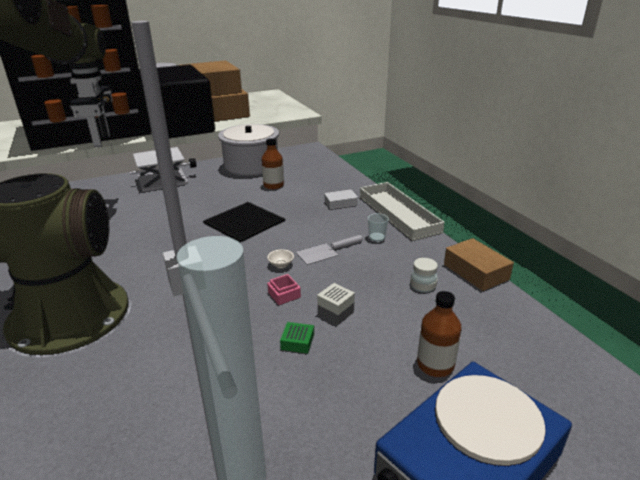

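View pics/wrist0.png

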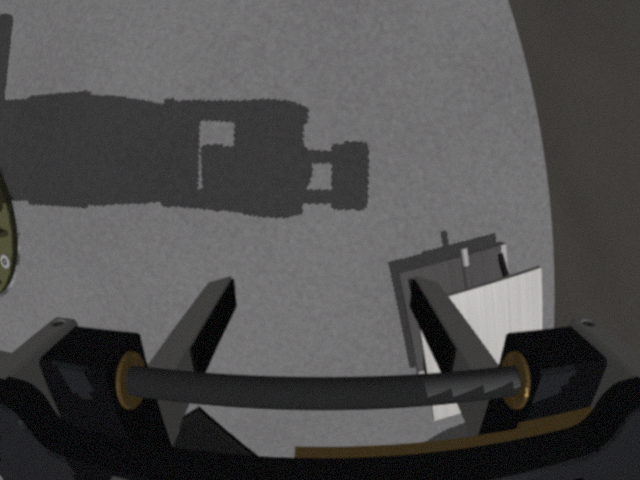

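Scene picture: the candidates are the grey base with white slotted lid at (309,209), a green lid at (336,198), a pink box at (357,224), and two other white or grey things: the bowl at (372,251) and the tin at (312,362). I choose (309,209), which is (336,302) in the side view. The board is at (452,316). I'll check this with close crops and mask the objects.

```bash
python3 - <<'E'
import cv2,numpy as np
a=cv2.imread("pics/scene0.png");b=cv2.imread("pics/side0.png")
s=lambda im,x,y,w,h,k:cv2.resize(im[y:y+h,x:x+w],None,fx=k,fy=k,interpolation=cv2.INTER_CUBIC)
c1=s(a,280,180,50,50,8);c2=s(b,310,278,50,50,8)
cv2.imwrite("pics/crop1.png",np.hstack([c1,c2]))
E
```

```text
(no output)
```

View pics/crop1.png

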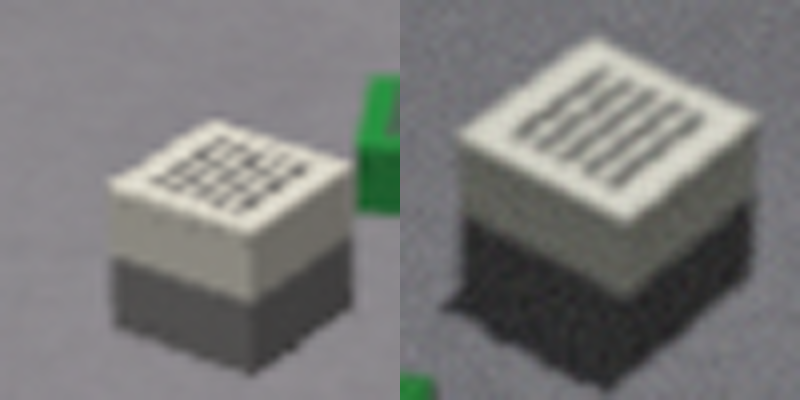

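The crop confirms it: white slotted lid over a plain grey base, closed. The lid's top corners are clear in both views. Next I measure the box, the board and its neighbours.

```bash
cat > h.py <<'E'
import cv2,numpy as np
CAL={"scene":(528.281,326.908,245.775,None),"side":(487.875,314.23,236.73,None)}
from cell import monitor, vision, order, manip
from scipy.spatial.transform import Rotation as Ro
def ray(c,p):
    p=np.atleast_2d(np.array(p,float));d=np.c_[(p[:,0]-c["cx"])/c["fx"],(p[:,1]-c["cy"])/c["fy"],np.ones(len(p))]
    T=c["cam_to_world"];return T[:3,3],d@T[:3,:3].T
def onz(c,p,z):
    o,d=ray(c,p);return o+d*((z-o[2])/d[:,2])[:,None]
def wray(c,p,st):
    p=np.atleast_2d(np.array(p,float));x=(p[:,0]-c["cx"]);y=(p[:,1]-c["cy"]);r=np.hypot(x,y);t=r/c["fx"]
    d=np.c_[np.sin(t)*x/r,np.sin(t)*y/r,np.cos(t)]
    R=Ro.from_euler("xyz",st["eef_rot"]).as_matrix();T=c["tool_from_camera"]
    return R@T[:3,3]+st["eef_pos"], d@T[:3,:3].T@R.T
def wonz(c,p,st,z):
    o,d=wray(c,p,st);return o+d*((z-o[2])/d[:,2])[:,None]
E
python3 - <<'E'
from h import *
C={n:vision.camera(n) for n in("scene","side")}
P={"scene":np.array([(215,120),(352,162),(250,235),(108,183)])/8+[280,180],"side":np.array([(195,38),(360,120),(230,225),(60,132)])/8+[310,278]}
for n in P:
    w=onz(C[n],P[n]-0.5+1/16,52);print(n,w.round(0)[:,:2].tolist(),"centre",w.mean(0).round(1),"sides",np.linalg.norm(np.roll(w,-1,0)-w,axis=1).round(0),"ang",np.degrees(np.arctan2(*(np.roll(w,-1,0)-w)[:,1::-1].T)).round(0))
    im=C[n]["color"];m=(im.max(2)<45).astype(np.uint8)
    cs,_=cv2.findContours(m,0,2)
    x,y=((452,316) if n=="scene" else (245,219))
    for c in cs:
        if cv2.pointPolygonTest(c,(x,y),False)>0:
            q=cv2.approxPolyDP(c,0.03*cv2.arcLength(c,True),True)[:,0]
            w=onz(C[n],q,8);print("board",q.tolist(),w.round(0)[:,:2].tolist(),w.mean(0).round(1),np.linalg.norm(np.roll(w,-1,0)-w,axis=1).round(0))
for nm,p,z in [("bottle_b foot",(240,198),0),("jar foot",(226,245),0),("green",(336,198),20),("pink",(357,217),52),("dish",(372,247),26),("beaker",(262,298),0),("spat",(340,269),0),("spatend",(285,285),5),("tin",(313,352),30),("bottle_a foot",(463,437),0)]:
    print(nm,onz(C["scene"],p,z)[0].round(0)[:2])
E
```

```text
scene [[515.0, -272.0], [491.0, -224.0], [543.0, -197.0], [566.0, -250.0]] centre [ 528.8 -235.5   52. ] sides [54. 59. 58. 55.] ang [ 117.   28.  -67. -156.]
board [[393, 321], [479, 364], [508, 310], [434, 280]] [[584.0, 212.0], [522.0, 380.0], [367.0, 298.0], [428.0, 146.0]] [475.4 259.    8. ] [180. 176. 165. 169.]
side [[542.0, -203.0], [565.0, -255.0], [515.0, -280.0], [491.0, -226.0]] centre [ 528.3 -241.1   52. ] sides [57. 57. 59. 56.] ang [ -66. -153.  113.   25.]
board [[284, 219], [246, 203], [204, 222], [241, 241]] [[574.0, 196.0], [505.0, 345.0], [360.0, 278.0], [426.0, 128.0]] [466.2 236.6   8. ] [164. 160. 164. 163.]
bottle_b foot [ 639. -438.]
jar foot [ 761. -223.]
green [ 426. -270.]
pink [ 466. -105.]
dish [486.  -7.]
beaker [771.   9.]
spat [576.  -0.]
spatend [712.  -1.]
tin [770. 230.]
bottle_a foot [646. 477.]
```

```bash
python3 -m jog '[[-2,-1.5,0,0,0,0,100],[-4,-3,0,0,0,0,100],[-4,-3,0,0,0,0,100],[-4,-3,0,0,0,0,100],[-4,-3,0,0,0,0,100],[-4,-3,0,0,0,0,100],[-4,-3,0,0,0,0,100],[-3,-1.5,0,0,0,0,100]]'
python3 - <<'E'
from h import *
s=monitor.read_state();c=vision.camera("wrist");cv2.imwrite("pics/w1.png",c["color"])
print(s["joints"].round(4).tolist(),s["eef_pos"].round(1),s["eef_rot"].round(3),s["clock"])
f=open("log.txt","a");print(s["joints"].tolist()+s["eef_pos"].tolist()+s["eef_rot"].tolist(),file=f)
E
```

```text
clock: 1.05
eef_pos: [369.0, 251.2, 205.7]
eef_rot: [3.141, 0.0, 2.879]
wrist_force: [-0.3, 1.4, -0.2]
finger_gap: 93.8
[0.5158, 0.0662, 1.7969, -0.0002, 1.278, -0.7927] [369.  251.2 205.7] [3.141 0.    2.879] 1.05
```

View pics/w1.png

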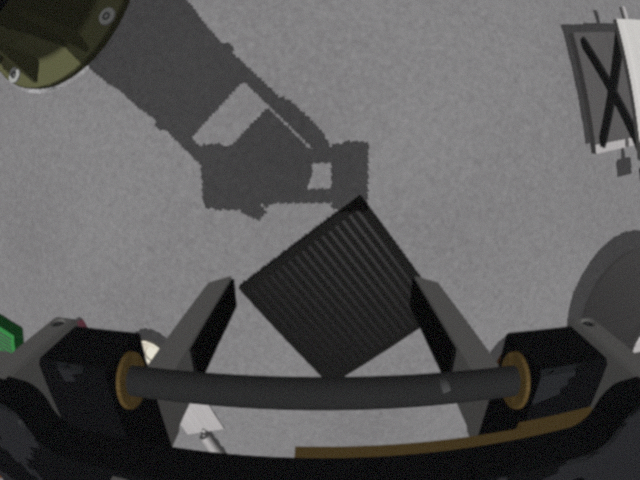

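The wrist view shows the board with corners at (361,197), (240,286) and about (333,381). I'll locate it from these.

```bash
python3 - <<'E'
from h import *
s=monitor.read_state();c=vision.camera("wrist")
w=wonz(c,[(361,197),(240,286),(333,381)],s,8);print(w.round(1),"c",(w[0]+w[2])/2,np.linalg.norm(np.diff(w,axis=0),axis=1), np.degrees(np.arctan2(*np.diff(w,axis=0)[:,1::-1].T)))
for n in("scene","side"):
    c=vision.camera(n);print(n,onz(c,[(395,319),(434,282),(508,316),(474,351)] if n=="scene" else [(204,222),(246,203),(285,219),(243,238)],8).round(0)[:,:2].tolist())
E
```

```text
[[364.8 291.6   8. ]
 [426.9 137.7   8. ]
 [580.5 206.    8. ]] c [472.66201741 248.77502331   8.        ] [165.95833275 168.10094027] [-68.01892599  23.97739747]
scene [[578.0, 209.0], [433.0, 152.0], [380.0, 312.0], [507.0, 352.0]]
side [[360.0, 278.0], [505.0, 345.0], [577.0, 195.0], [435.0, 141.0]]
```

```bash
cat > lg.py <<'E'
from h import *
s=monitor.read_state()
print(s["joints"].round(3).tolist(),s["clock"])
f=open("log.txt","a");print(s["joints"].tolist()+s["eef_pos"].tolist()+s["eef_rot"].tolist(),file=f)
E
python3 -m jog '[[-2,-4,0,0,0,0,100],[-2,-4.5,0,0,0,0,100],[-2,-4.5,0,0,0,0,100],[-2,-4.5,0,0,0,0,100],[-2,-4.5,0,0,0,0,100],[-2,-4.5,0,0,0,0,100],[-2,-4.5,0,0,0,0,100],[-2,-3,0,0,0,0,100]]' && python3 lg.py
python3 -m jog '[[0,0,-3,0,0,0,100],[0,0,-3,0,0,0,100],[0,0,-2,0.15,0,0,100],[0,0,0,0.15,0,0,100],[0,0,0,0.15,0,0,100],[0,0,0,0.15,0,0,100],[0,0,0,0,0,0,100]]' && python3 lg.py
python3 -m jog '[[0,0,0,0,0.15,0,100],[0,0,0,0,0.15,0,100],[0,0,0,0,0.15,0,100],[0,0,0,0,0.15,0,100],[0,0,0,0,0,0,100]]' && python3 lg.py; cat log.txt
```

```text
clock: 2.05
eef_pos: [434.8, -117.4, 205.6]
eef_rot: [-3.142, 0.0, 2.881]
wrist_force: [0.6, 0.5, 0.2]
finger_gap: 93.9
[-0.345, 0.075, 1.787, -0.0, 1.279, -1.655] 2.05
clock: 2.75
eef_pos: [435.0, -113.2, 283.9]
eef_rot: [-2.538, -0.003, 2.886]
wrist_force: [-0.3, -0.2, 0.1]
finger_gap: 93.8
[-0.003, 0.109, 1.679, -0.582, 1.535, -1.243] 2.75
clock: 3.25
eef_pos: [435.4, -116.5, 283.1]
eef_rot: [-2.45, -0.493, 2.509]
wrist_force: [-0.2, -0.2, 0.2]
finger_gap: 94.5
[-0.117, 0.46, 1.324, -0.44, 2.064, -1.302] 3.25
[0.5158460364082103, 0.06621894872773966, 1.796917564264914, -0.00024228903543418705, 1.2780096644403358, -0.7926932703351091, 368.9995313116727, 251.24736095409062, 205.70385430217812, 3.1414445121615557, 0.0004808493693075899, 2.8794054759392296]
[-0.34511328777047, 0.07542443343729349, 1.787344840164285, -3.300093760416886e-06, 1.2785045908644348, -1.6554223852176682, 434.7558521716931, -117.40258208415045, 205.58055923715426, -3.1415625587943445, 0.0003173811527126258, 2.8811063794279628]
[-0.002673572378287007, 0.10896910138562457, 1.6786397050022086, -0.5820001251729232, 1.534559522473652, -1.2432468430388333, 435.03050496668135, -113.23276779632879, 283.9260016671238, -2.5375894833908035, -0.002852838610336361, 2.8863403638684906]
[-0.11709576801601965, 0.4596288757031525, 1.3242030980851955, -0.4395920276617123, 2.0644240154428273, -1.3024482246789595, 435.3579917678168, -116.48452974223262, 283.1057896328595, -2.4503780134025686, -0.493058785335841, 2.5088565386996047]
```

```bash
cat > kin.py <<'E'
from h import *
from scipy.optimize import least_squares
import os,itertools
Z=lambda a:Ro.from_euler("z",a);Y=lambda a:Ro.from_euler("y",a);X=lambda a:Ro.from_euler("x",a)
q0=[1.24340029,.300502337,1.52160947,-1.65484962e-05,1.32069472,-.0666084454]
D=[q0+[141.7359347,531.13940421,204.85718912,-3.1403804,-6.48e-5,2.88080913]]+[eval(l) for l in open("log.txt")]
D=np.array(D)
def mk(typ,s4,s6):
    mid={"roll":Z,"pitch":Y,"x":X}
    def chain(q,p):
        a1,b1,d1,L2,b2,a3,L3,b4,c4,a6,L6=p
        R1=Z(q[0]);R2=R1*Y(q[1]);R3=R2*Y(q[2])
        w=R1.apply([a1,b1,d1])+R2.apply([0,b2,L2])+R3.apply([a3,0,L3])
        if typ=="roll": R4=R3*Z(s4*q[3]);R5=R4*Y(q[4])
        else: R5=R3*Y(q[4])*X(s4*q[3]);R4=R3*Y(q[4])   # alt
        w=w+R4.apply([0,b4,c4])+R5.apply([a6,0,L6])
        return w,R5*Z(s6*q[5])
    return chain
E
python3 - <<'E'
from kin import *
for typ in("roll","alt"):
  for s4 in(1,-1):
    for s6 in(1,-1):
      ch=mk(typ,s4,s6)
      Rc=[ch(d[:6],np.zeros(11))[1].inv()*Ro.from_euler("xyz",d[9:]) for d in D]
      print(typ,s4,s6,[round((Rc[0].inv()*r).magnitude(),3) for r in Rc], Rc[0].as_euler("xyz").round(3))
E
```

```text
roll 1 1 [0.0, 0.0, 0.0, 0.0, 0.0] [ 0.    -0.     1.571]
roll 1 -1 [0.0, 1.452, 3.106, 2.353, 2.472] [ 0.    -0.     1.438]
roll -1 1 [0.0, 0.0, 0.0, 1.164, 0.879] [ 0.    -0.     1.571]
roll -1 -1 [0.0, 1.452, 3.106, 2.527, 2.122] [ 0.    -0.     1.438]
alt 1 1 [0.0, 0.0, 0.0, 1.164, 0.852] [ 0.    -0.     1.571]
alt 1 -1 [0.0, 1.452, 3.106, 2.508, 2.33] [ 0.    -0.     1.438]
alt -1 1 [0.0, 0.0, 0.0, 0.021, 0.213] [-0.     0.     1.571]
alt -1 -1 [0.0, 1.452, 3.106, 2.373, 2.27] [-0.     0.     1.438]
```

```bash
python3 - <<'E'
from kin import *
ch=mk("roll",1,1)
def full(v,): a1,b1,d1,L2,a3,L3,b4,L6=v; return [a1,b1,d1,L2,0,a3,L3,b4,0,0,L6]
f=lambda v:np.concatenate([ch(d[:6],full(v))[0]-d[6:9] for d in D]+[0.002*(np.array(v)-[0,36,300,400,0,400,0,300])])
r=least_squares(f,[0,36,300,400,0,400,0,300]);print(r.x.round(1),np.abs(r.fun[:15]).max(), np.linalg.svd(r.jac)[1].round(3))
E
```

```text
[ 1.000e-01  3.660e+01  2.213e+02  4.242e+02  4.100e+01  4.474e+02
 -0.000e+00  2.706e+02] 0.0032298251463203087 [4.412 3.165 3.132 0.686 0.407 0.253 0.037 0.026]
```

```bash
cat > ik.py <<'E'
from kin import *
PV=[0,36.6,221.3,424.2,0,41.0,447.4,0,0,0,270.6]
ch=mk("roll",1,1);RC=Z(np.pi/2)
LO=np.array([-3.03,-.79,.23,-1.04,0,-2.55]);HI=np.array([3.03,2.21,2.52,4.18,3.07,2.55])
def fk(q): w,R=ch(q,PV);return w,R*RC
def tool(g,t): return Z(np.radians(g))*X(np.pi)*Y(np.radians(t))
def solve(pos,R,seed=None,n=6,rng=np.random.default_rng(0)):
    def f(q):
        w,Q=fk(q);return np.r_[(w-pos)/100,(R.inv()*Q).as_rotvec()]
    out=[]
    seeds=([seed] if seed is not None else [])+[np.r_[np.arctan2(pos[1],pos[0]),.3,1.5,s4,1.4,s6] for s4 in(0,-.6,1.5,3) for s6 in(-1.3,1.3)][:n+2]
    for s in seeds:
        r=least_squares(f,np.clip(s,LO+.01,HI-.01),bounds=(LO,HI),max_nfev=80)
        if np.abs(r.fun).max()<1e-3:
            m=np.minimum(r.x-LO,HI-r.x).min()
            if not any(np.abs(r.x-o).max()<.05 for o,_ in out): out.append((r.x,m))
    return out
def tcp(grasp,R,off=18.8): return np.array(grasp)+R.apply([0,0,off])
E
python3 - <<'E'
from ik import *
def show(nm,pt,gs,ts):
    for g in gs:
        for t in ts:
            R=tool(g,t);o=solve(tcp(pt,R),R)
            print(nm,g,t,[(q.round(2).tolist(),round(m,2)) for q,m in o if m>.1])
show("pick",(528.5,-238,27),(26,-64,116,-154),(-30,60,-45,45))
E
```

```text
pick 26 -30 [([-0.33, 0.81, 1.31, -0.37, 1.42, 0.91], np.float64(0.67))]
pick 26 60 [([-0.86, 0.67, 1.9, 1.47, 1.0, -0.91], np.float64(0.62))]
pick 26 -45 [([-0.28, 0.94, 1.17, -0.5, 1.66, 0.96], np.float64(0.54))]
pick 26 45 [([-0.78, 0.58, 1.88, 1.19, 0.81, -0.59], np.float64(0.64))]
pick -64 -30 [([-0.6, 0.84, 1.26, 0.25, 1.51, 2.02], np.float64(0.53))]
pick -64 60 []
pick -64 -45 [([-0.63, 0.98, 1.09, 0.34, 1.78, 2.0], np.float64(0.55))]
pick -64 45 []
pick 116 -30 [([-0.33, 0.5, 1.86, -0.78, 0.52, -0.15], np.float64(0.26))]
pick 116 60 [([-0.66, 1.13, 0.93, 0.45, 2.03, -1.12], np.float64(0.7))]
pick 116 -45 []
pick 116 45 [([-0.63, 0.98, 1.09, 0.34, 1.78, -1.14], np.float64(0.86))]
pick -154 -30 []
pick -154 60 [([-0.24, 1.09, 1.03, -0.63, 1.89, -2.19], np.float64(0.36))]
pick -154 -45 []
pick -154 45 [([-0.28, 0.94, 1.17, -0.5, 1.66, -2.19], np.float64(0.36))]
```

```bash
python3 - <<'E'
from ik import *
for g in (-30,0,20,40,70):
  for t in (-45,-30,-20,45,60,70):
    R=tool(g,t);o=solve(tcp((472,249,36),R),R)
    print(g,t,[(q.round(2).tolist(),round(m,2)) for q,m in o if m>.1])
E
```

```text
-30 -45 [([0.19, 0.82, 1.39, 0.48, 1.58, 2.13], np.float64(0.42))]
-30 -30 [([0.25, 0.69, 1.51, 0.37, 1.35, 2.19], np.float64(0.36))]
-30 -20 [([0.3, 0.61, 1.58, 0.27, 1.2, 2.26], np.float64(0.29))]
-30 45 []
-30 60 []
-30 70 []
0 -45 [([0.31, 0.91, 1.21, 0.22, 1.78, 1.84], np.float64(0.71))]
0 -30 [([0.34, 0.76, 1.38, 0.17, 1.5, 1.85], np.float64(0.7))]
0 -20 [([0.36, 0.66, 1.5, 0.12, 1.31, 1.88], np.float64(0.67))]
0 45 []
0 60 [([0.67, 0.52, 2.21, 4.05, 0.75, -1.94], np.float64(0.13))]
0 70 [([0.71, 0.64, 2.22, 3.95, 1.01, -1.79], np.float64(0.23))]
20 -45 [([0.4, 0.94, 1.15, 0.04, 1.83, 1.62], np.float64(0.92))]
20 -30 [([0.4, 0.78, 1.34, 0.03, 1.54, 1.62], np.float64(0.93))]
20 -20 [([0.41, 0.68, 1.47, 0.02, 1.34, 1.62], np.float64(0.93))]
20 45 [([0.45, 0.38, 2.21, 3.45, 0.24, -1.8], np.float64(0.24))]
20 60 [([0.46, 0.49, 2.3, 3.3, 0.69, -1.63], np.float64(0.22))]
20 70 [([0.47, 0.61, 2.32, 3.28, 1.01, -1.6], np.float64(0.2))]
40 -45 [([0.49, 0.93, 1.16, -0.15, 1.82, 1.38], np.float64(0.89))]
40 -30 [([0.47, 0.78, 1.35, -0.11, 1.53, 1.38], np.float64(0.93))]
40 -20 [([0.46, 0.68, 1.48, -0.08, 1.33, 1.36], np.float64(0.96))]
40 45 [([0.28, 0.38, 2.2, 2.11, 0.34, -0.87], np.float64(0.32))]
40 60 [([0.23, 0.49, 2.28, 2.52, 0.74, -1.33], np.float64(0.24))]
40 70 [([0.2, 0.62, 2.3, 2.59, 1.03, -1.45], np.float64(0.22))]
70 -45 [([0.61, 0.87, 1.28, -0.42, 1.66, 1.07], np.float64(0.62))]
70 -30 [([0.56, 0.73, 1.43, -0.32, 1.42, 1.03], np.float64(0.72))]
70 -20 [([0.52, 0.64, 1.53, -0.23, 1.25, 0.98], np.float64(0.81))]
70 45 [([0.11, 0.46, 2.05, 1.32, 0.71, -0.64], np.float64(0.47))]
70 60 [([0.02, 0.57, 2.09, 1.63, 0.94, -1.01], np.float64(0.43))]
70 70 [([-0.03, 0.67, 2.09, 1.74, 1.13, -1.18], np.float64(0.43))]
```

```bash
cat > path.py <<'E'
from ik import *
def follow(q,poses):
    "track poses [(pos,R)] by continuity; returns q list, min margin, max joint step"
    qs=[q]
    for p,R in poses:
        f=lambda x:(lambda w,Q:np.r_[(w-p)/100,(R.inv()*Q).as_rotvec()])(*fk(x))
        r=least_squares(f,np.clip(qs[-1],LO+1e-3,HI-1e-3),bounds=(LO,HI),max_nfev=60)
        if np.abs(r.fun).max()>2e-3: return qs,-1,9
        qs.append(r.x)
    a=np.array(qs);return qs,np.minimum(a-LO,HI-a).min(),np.abs(np.diff(a,axis=0)).max()
E
python3 - <<'E'
from path import *
C=np.array((472,249,36.))
for g in range(40,240,20):
  for t in (-60,-45,-30):
    R=tool(g,t);o=solve(tcp(C,R),R)
    for q,m in o:
      if m<.15: continue
      ts=np.arange(t,t+91,5)
      qs,mm,st=follow(q,[(tcp(C+[0,0,60],tool(g,x)),tool(g,x)) for x in ts])
      qs2,m2,_=follow(qs[-1],[(tcp(C,tool(g,t+90)),tool(g,t+90))]) if mm>0 else (qs,-1,0)
      if min(mm,m2)>.05: print(g,t,"start",q.round(2),"end",qs2[-1].round(2),"margin %.2f maxstep %.2f"%(min(mm,m2),st))
E
```

```text
40 -60 start [ 0.5   1.09  0.99 -0.2   2.09  1.37] end [0.33 0.36 2.07 0.7  0.28 0.57] margin 0.28 maxstep 0.17
40 -45 start [ 0.49  0.93  1.16 -0.15  1.82  1.38] end [ 0.28  0.38  2.2   2.11  0.34 -0.87] margin 0.28 maxstep 0.49
40 -30 start [ 0.47  0.78  1.35 -0.11  1.53  1.38] end [ 0.23  0.49  2.28  2.52  0.74 -1.33] margin 0.22 maxstep 0.49
60 -60 start [ 0.6   1.05  1.08 -0.42  1.98  1.15] end [0.24 0.39 2.02 0.84 0.5  0.07] margin 0.50 maxstep 0.18
60 -45 start [ 0.57  0.9   1.23 -0.34  1.73  1.17] end [ 0.15  0.43  2.12  1.51  0.59 -0.66] margin 0.40 maxstep 0.22
60 -30 start [ 0.53  0.75  1.39 -0.25  1.47  1.14] end [ 0.06  0.54  2.17  1.88  0.86 -1.09] margin 0.33 maxstep 0.22
80 -60 start [ 0.68  0.98  1.23 -0.62  1.81  1.  ] end [ 0.19  0.45  1.92  0.78  0.73 -0.22] margin 0.41 maxstep 0.14
80 -45 start [ 0.65  0.84  1.35 -0.5   1.59  0.98] end [ 0.08  0.5   1.98  1.17  0.84 -0.65] margin 0.53 maxstep 0.14
80 -30 start [ 0.59  0.71  1.48 -0.38  1.35  0.92] end [-0.01  0.61  2.    1.42  1.04 -0.96] margin 0.51 maxstep 0.14
100 -60 start [ 0.76  0.88  1.42 -0.81  1.6   0.9 
[... 320 characters left out ...]
 [ 0.75  0.67  1.67 -0.84  1.18  0.71] end [ 0.1   0.69  1.64  0.74  1.3  -0.8 ] margin 0.20 maxstep 0.10
120 -30 start [ 0.65  0.57  1.71 -0.62  1.03  0.5 ] end [ 0.04  0.8   1.58  0.88  1.48 -0.91] margin 0.42 maxstep 0.10
140 -30 start [ 0.65  0.5   1.83 -0.73  0.82  0.29] end [ 0.11  0.9   1.37  0.69  1.7  -0.98] margin 0.31 maxstep 0.12
160 -30 start [ 0.61  0.43  1.95 -0.81  0.6   0.03] end [ 0.2   0.99  1.19  0.5   1.89 -1.1 ] margin 0.23 maxstep 0.16
180 -30 start [ 0.54  0.38  2.03 -0.79  0.37 -0.34] end [ 0.3   1.06  1.05  0.29  2.04 -1.29] margin 0.25 maxstep 0.23
200 -30 start [ 0.44  0.35  2.08 -0.23  0.2  -1.27] end [ 0.4   1.1   0.98  0.05  2.11 -1.52] margin 0.20 maxstep 0.15
```

```bash
cat > to.py <<'E'
from path import *
def to(grasp,g,trad,n=None):
    s=monitor.read_state();Rn=Ro.from_euler("xyz",s["eef_rot"]);R=tool(g,np.degrees(trad))
    rv=(Rn.inv()*R).as_rotvec();t=R.inv().apply(tcp(grasp,R)-s["eef_pos"])/10
    print("turn first",rv.round(3),"rows>=",np.ceil(np.abs(rv).max()/.15),"then shift cm",t.round(2),"rows>=",np.ceil(np.linalg.norm(t)/5))
    N=int(max(np.ceil(np.linalg.norm(rv)/.145),np.ceil(np.linalg.norm(t)/4.5),1))
    # joint check over a combined motion
    return s,R,rv,t
def sim(s,rows):
    "follow rows from state; joint margin and max speed fraction"
    p=s["eef_pos"].copy();R=Ro.from_euler("xyz",s["eef_rot"]);P=[]
    for r in rows:
        p=p+R.apply(np.array(r[:3])*10);R=R*Ro.from_rotvec(r[3:6]);P.append((p,R))
    qs,m,st=follow(s["joints"],P)
    v=np.abs(np.diff(np.array(qs),axis=0)).max(0)/.1/np.array([2.22,2.22,2.57,3.14,3.14,3.14]) if m>0 else None
    print("sim margin",round(m,2),"speed frac",v.round(2) if v is not None else None,"end q",qs[-1].round(2), "end pos",p.round(1),"g,tau",)
E
python3 - <<'E'
from to import *
c=np.array([528.5,-238,26.5])
x=np.r_[np.cos(np.radians(25.3)),np.sin(np.radians(25.3)),0]
pre=c+100*(np.sin(.6)*x+np.array([0,0,np.cos(.6)]))
s,R,rv,t=to(pre,25.3,-.6)
n=int(np.ceil(np.linalg.norm(rv)/.149)); sim(s,[[0]*3+list(rv/n)]*n+[list(t/8)+[0]*3]*8); print(n,rv/n,t/8)
E
```

```text
turn first [-0.262  0.101  2.242] rows>= 15.0 then shift cm [17.15 14.97 11.24] rows>= 6.0
sim margin 0.6 speed frac [0.08 0.31 0.24 0.05 0.12 0.45] end q [-0.26  0.84  1.07 -0.38  1.7   0.91] end pos [ 570.  -218.4   93.5] g,tau
16 [-0.01638023  0.00631362  0.14012675] [2.14412844 1.87081232 1.40450832]
```

```bash
python3 -m jog '[[0,0,0,-0.0164,0.0063,0.14,100],[0,0,0,-0.0164,0.0063,0.14,100],[0,0,0,-0.0164,0.0063,0.14,100],[0,0,0,-0.0164,0.0063,0.14,100],[0,0,0,-0.0164,0.0063,0.14,100],[0,0,0,-0.0164,0.0063,0.14,100],[0,0,0,-0.0164,0.0063,0.14,100],[0,0,0,-0.0164,0.0063,0.14,100]]' && python3 -m jog '[[0,0,0,-0.0164,0.0063,0.14,100],[0,0,0,-0.0164,0.0063,0.14,100],[0,0,0,-0.0164,0.0063,0.14,100],[0,0,0,-0.0164,0.0063,0.14,100],[0,0,0,-0.0164,0.0063,0.14,100],[0,0,0,-0.0164,0.0063,0.14,100],[0,0,0,-0.0164,0.0063,0.14,100],[0,0,0,-0.0164,0.0063,0.14,100]]' && python3 -m jog '[[2.14,1.87,1.4,0,0,0,100],[2.14,1.87,1.4,0,0,0,100],[2.14,1.87,1.4,0,0,0,100],[2.14,1.87,1.4,0,0,0,100],[2.14,1.87,1.4,0,0,0,100],[2.14,1.87,1.4,0,0,0,100],[2.14,1.87,1.4,0,0,0,100],[2.14,1.87,1.4,0,0,0,100]]' && python3 -m jog '[[0,0,0,0,0,0,100]]'
python3 - <<'E'
from to import *
c=np.array([528.5,-238,26.5])
to(c,25.3,-.6)
for n in("wrist","side"):cv2.imwrite(f"pics/{n}2.png",vision.camera(n)["color"])
E
```

```text
clock: 4.05
eef_pos: [434.9, -115.5, 286.1]
eef_rot: [-2.475, 0.233, 1.618]
wrist_force: [-0.0, -0.6, 0.5]
finger_gap: 94.0
clock: 4.85
eef_pos: [434.9, -115.5, 286.2]
eef_rot: [3.129, 0.59, 0.437]
wrist_force: [1.1, -0.4, 0.0]
finger_gap: 93.8
clock: 5.65
eef_pos: [572.4, -218.0, 97.9]
eef_rot: [3.133, 0.591, 0.444]
wrist_force: [-0.1, -0.8, 0.5]
finger_gap: 94.0
clock: 5.75
eef_pos: [571.1, -218.3, 94.7]
eef_rot: [3.137, 0.596, 0.445]
wrist_force: [-0.4, 0.1, -1.2]
finger_gap: 93.7
turn first [ 0.007 -0.004  0.003] rows>= 1.0 then shift cm [-0.02 -0.04 10.16] rows>= 3.0
```

View pics/wrist2.png

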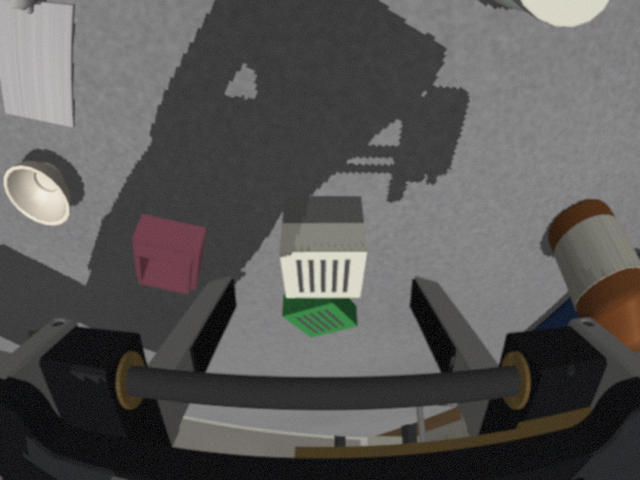

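View pics/side2.png

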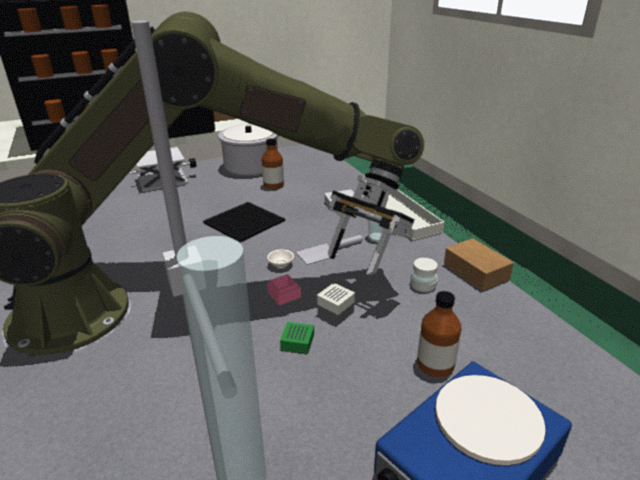

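The wrist view shows the box between the jaws and well aligned. The lid-top corners are about (281,253), (366,252), (362,298) and (287,298). I'll check its position from these.

```bash
python3 - <<'E'
from h import *
s=monitor.read_state();c=vision.camera("wrist");im=c["color"]
cv2.imwrite("pics/crop3.png",cv2.resize(im[180:350,250:400],None,fx=4,fy=4,interpolation=cv2.INTER_CUBIC))
w=wonz(c,[(281,253),(366,252),(362,298),(287,298)],s,52);print(w.round(1),w.mean(0),np.linalg.norm(np.roll(w,-1,0)-w,axis=1).round(0),np.degrees(np.arctan2(*(np.roll(w,-1,0)-w)[:,1::-1].T)).round(0))
E
```

```text
[[ 536.3 -205.8   52. ]
 [ 561.4 -256.4   52. ]
 [ 509.3 -284.1   52. ]
 [ 484.2 -230.4   52. ]] [ 522.80116106 -244.18510817   52.        ] [56. 59. 59. 58.] [ -64. -152.  115.   25.]
```

View pics/crop3.png

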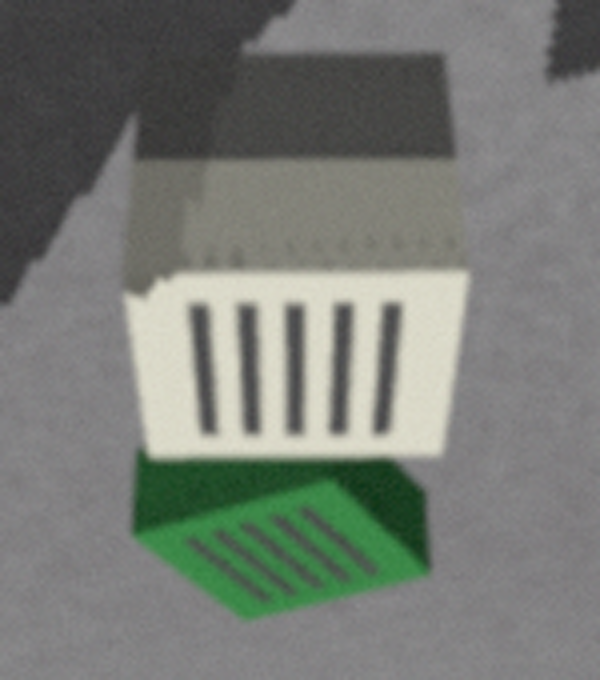

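```bash
python3 - <<'E'
from to import *
s=monitor.read_state();c=vision.camera("wrist")
w=wonz(c,[(281,247.5),(367,247),(360.5,294),(287.5,294.3)],s,52);print(w.round(1),w.mean(0),np.linalg.norm(np.roll(w,-1,0)-w,axis=1).round(0),np.degrees(np.arctan2(*(np.roll(w,-1,0)-w)[:,1::-1].T)).round(0))
j=wonz(c,[(284,219),(363.5,219)],s,27);print("joint edge",j.round(1),np.linalg.norm(j[0]-j[1]), j.mean(0)-28*np.array([np.cos(.4416),np.sin(.4416),0]))
E
```

```text
[[ 541.  -204.    52. ]
 [ 565.5 -254.9   52. ]
 [ 513.  -280.6   52. ]
 [ 488.6 -229.1   52. ]] [ 527.01408182 -242.16854646   52.        ] [56. 58. 57. 58.] [ -64. -154.  115.   26.]
joint edge [[ 541.8 -204.2   27. ]
 [ 565.5 -254.4   27. ]] 55.546117144166175 [ 528.37130438 -241.29044665   27.        ]
```

```bash
python3 - <<'E'
from to import *
s,R,rv,t=to(np.array([528,-240.5,27]),25.3,-.6)
sim(s,[list(t/6)+[0]*3]*6)
E
```

```text
turn first [ 0.01  -0.007  0.001] rows>= 1.0 then shift cm [ 0.05  0.23 10.64] rows>= 3.0
sim margin 0.63 speed frac [0.05 0.03 0.15 0.02 0.12 0.02] end q [-0.32  0.84  1.27 -0.41  1.48  0.94] end pos [ 519.4 -245.8   11.1] g,tau
```

```bash
python3 -m jog '[[0,0.2,2,0,0,0,100],[0,0,2.5,0,0,0,100],[0,0,2.5,0,0,0,100],[0,0,2,0,0,0,100],[0,0,1.5,0,0,0,100],[0,0,0,0,0,0,100],[0,0,0,0,0,0,100]]' 20
python3 - <<'E'
from to import *
to(np.array([528,-240.5,27]),25.3,-.6)
for n in("wrist","side"):
  im=vision.camera(n)["color"]
  if n=="side": im=cv2.resize(im[200:340,260:460],None,fx=4,fy=4)
  cv2.imwrite(f"pics/{n}4.png",im)
E
```

```text
clock: 6.65
eef_pos: [519.7, -245.6, 12.4]
eef_rot: [3.132, 0.594, 0.442]
wrist_force: [0.3, 0.3, 0.6]
finger_gap: 93.8
turn first [ 0.01  -0.006  0.   ] rows>= 1.0 then shift cm [-0.02 -0.11  0.13] rows>= 1.0
```

View pics/wrist4.png

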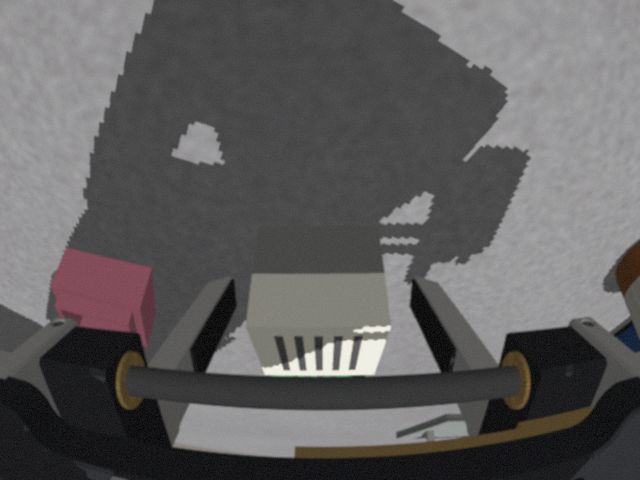

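View pics/side4.png

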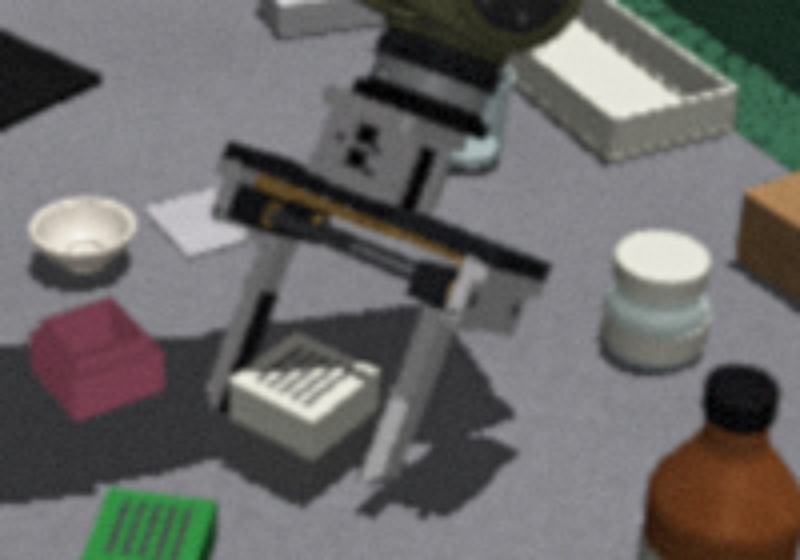

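```bash
python3 -m jog '[[0,0,0.1,0,0,0,80],[0,0,0,0,0,0,70],[0,0,0,0,0,0,65],[0,0,0,0,0,0,62],[0,0,0,0,0,0,58],[0,0,0,0,0,0,50],[0,0,0,0,0,0,30],[0,0,0,0,0,0,30]]' 20
python3 -m jog '[[0,0,0,0,0,0,20],[0,0,0,0,0,0,20],[0,0,0,0,0,0,20]]' 30
python3 - <<'E'
from to import *
to(np.array([528,-240.5,27]),25.3,-.6)
for n in("wrist","side"):
  im=vision.camera(n)["color"]
  if n=="side": im=cv2.resize(im[200:340,260:460],None,fx=4,fy=4)
  cv2.imwrite(f"pics/{n}5.png",im)
E
```

```text
clock: 7.55
eef_pos: [518.3, -246.0, 9.9]
eef_rot: [3.134, 0.597, 0.443]
wrist_force: [-0.3, 1.6, 0.3]
finger_gap: 55.5
clock: 7.85
eef_pos: [518.3, -246.0, 9.9]
eef_rot: [3.134, 0.597, 0.443]
wrist_force: [-0.7, 1.7, 0.9]
finger_gap: 55.8
turn first [ 0.008 -0.003  0.001] rows>= 1.0 then shift cm [-0.05 -0.09 -0.16] rows>= 1.0
```

View pics/wrist5.png

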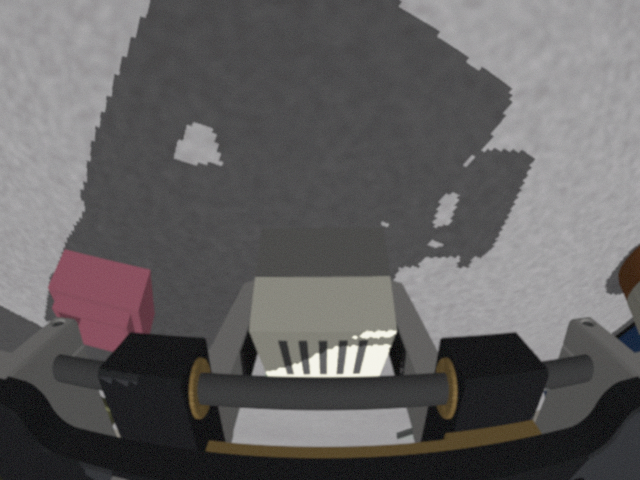

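View pics/side5.png

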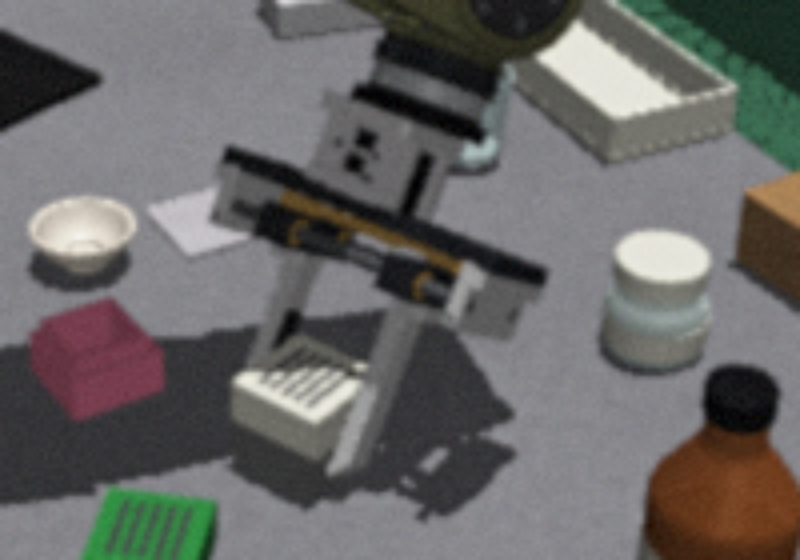

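```bash
python3 -m jog '[[-0.3,0,-0.4,0,0,0,20],[-0.5,0,-0.7,0,0,0,20],[-0.8,0,-1.2,0,0,0,20],[-1.2,0,-1.8,0,0,0,20],[-1.2,0,-1.8,0,0,0,20],[-1.2,0,-1.8,0,0,0,20],[-1.2,0,-1.8,0,0,0,20],[-0.4,0,-0.6,0,0,0,20]]'
python3 - <<'E'
from to import *
for n in("wrist","side"):
  im=vision.camera(n)["color"]
  if n=="side": im=cv2.resize(im[160:300,260:460],None,fx=4,fy=4)
  cv2.imwrite(f"pics/{n}6.png",im)
# plan: to above board g=100 tau=-.6, z 36+110
s,R,rv,t=to(np.array([472,249,170]),100,-.6)
n=int(np.ceil(np.linalg.norm(rv)/.12))
sim(s,[[0]*3+list(rv/n)]*n+[list(t/13)+[0]*3]*13);print(n,rv/n,t/13)
s,R,rv,t=to(np.array([472,249,170]),100,-.6)
E
```

```text
clock: 8.75
eef_pos: [519.3, -245.5, 135.0]
eef_rot: [3.13, 0.593, 0.44]
wrist_force: [0.4, 1.2, -2.9]
finger_gap: 55.6
turn first [-7.240e-01  1.000e-03 -1.077e+00] rows>= 8.0 then shift cm [ 38.76   3.97 -29.12] rows>= 10.0
sim margin 0.32 speed frac [0.35 0.19 0.26 0.13 0.26 0.3 ] end q [ 0.65  0.49  1.5  -0.53  1.48  0.62] end pos [473.8 238.5 154.5] g,tau
11 [-6.58531820e-02  7.79381056e-05 -9.79498279e-02] [ 2.98162019  0.30523322 -2.23972908]
turn first [-7.240e-01  1.000e-03 -1.077e+00] rows>= 8.0 then shift cm [ 38.76   3.97 -29.12] rows>= 10.0
```

View pics/wrist6.png

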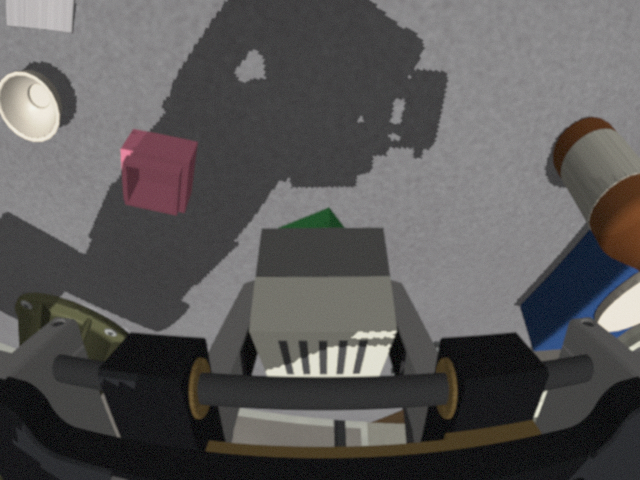

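View pics/side6.png

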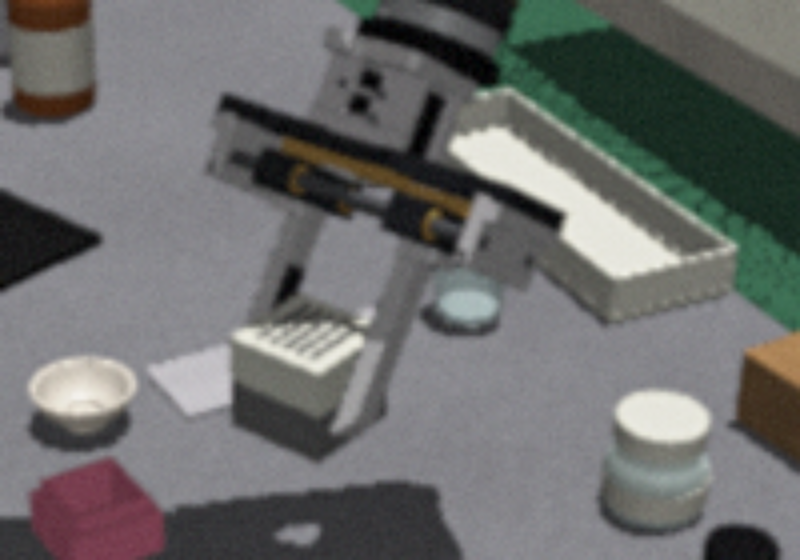

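The box is held level and closed; both views show lid and base flush and pinched across the joint. Next is the move over the board.

```bash
python3 -m jog '[[0,0,0,-0.033,0,-0.049,20],[0,0,0,-0.066,0,-0.098,20],[0,0,0,-0.066,0,-0.098,20],[0,0,0,-0.066,0,-0.098,20],[0,0,0,-0.066,0,-0.098,20],[0,0,0,-0.066,0,-0.098,20],[0,0,0,-0.066,0,-0.098,20],[0,0,0,-0.066,0,-0.098,20]]' && python3 -m jog '[[0,0,0,-0.066,0,-0.098,20],[0,0,0,-0.066,0,-0.098,20],[0,0,0,-0.066,0,-0.098,20],[0,0,0,-0.033,0,-0.049,20],[1.5,0.15,-1.1,0,0,0,20],[3,0.3,-2.25,0,0,0,20],[3,0.3,-2.25,0,0,0,20],[3,0.3,-2.25,0,0,0,20]]' && python3 -m jog '[[3,0.3,-2.25,0,0,0,20],[3,0.3,-2.25,0,0,0,20],[3,0.3,-2.25,0,0,0,20],[3,0.3,-2.25,0,0,0,20],[3,0.3,-2.25,0,0,0,20],[3,0.3,-2.25,0,0,0,20],[3,0.3,-2.25,0,0,0,20],[3,0.3,-2.25,0,0,0,20]]' && python3 -m jog '[[3,0.3,-2.25,0,0,0,20],[1.3,0.15,-1,0,0,0,20],[0,0,0,0,0,0,20]]'
python3 - <<'E'
from to import *
to(np.array([472,249,170]),100,-.6)
s,R,rv,t=to(np.array([472,249,120]),100,.9708)
n=12
sim(s,[list(R.apply(t)*0)+list(rv/n)]*n);print(n,rv/n,s["joints"].round(2))
sim(s,[[0]*3+list(rv/n)]*n+[list(t/8)+[0]*3]*8);
E
```

```text
clock: 9.65
eef_pos: [518.0, -244.8, 130.5]
eef_rot: [-3.141, 0.6, 1.339]
wrist_force: [-0.1, 0.2, -2.4]
finger_gap: 55.6
clock: 10.45
eef_pos: [504.9, -113.1, 136.3]
eef_rot: [-3.137, 0.6, 1.748]
wrist_force: [-0.0, 0.4, -2.0]
finger_gap: 55.8
clock: 11.25
eef_pos: [476.3, 186.3, 149.2]
eef_rot: [-3.137, 0.6, 1.749]
wrist_force: [0.3, -0.1, -2.9]
finger_gap: 56.4
clock: 11.55
eef_pos: [471.6, 240.3, 151.5]
eef_rot: [-3.138, 0.6, 1.751]
wrist_force: [0.3, -0.7, -2.4]
finger_gap: 55.9
turn first [-0.001  0.     0.005] rows>= 1.0 then shift cm [-0.35  0.19 -0.13] rows>= 1.0
turn first [-0.004  1.571  0.003] rows>= 11.0 then shift cm [-2.12  0.19  4.36] rows>= 1.0
sim margin 0.51 speed frac [0.3  0.23 0.12 0.46 0.24 0.41] end q [-0.03  0.43  1.79  0.97  1.36 -0.65] end pos [471.6 240.3 151.5] g,tau
12 [-0.00036611  0.13093361  0.00028058] [ 0.66  0.49  1.5  -0.53  1.47  0.62]
sim margin 0.51 speed frac [0.3  0.23 0.12 0.46 0.24 0.41] end q [ 0.02  0.5   1.8   1.01  1.28 -0.7 ] end pos [469.3 264.3 109.4] g,tau
```

```bash
python3 -m jog '[[0,0,0,0,0.06,0,20],[0,0,0,0,0.12,0,20],[0,0,0,0,0.12,0,20],[0,0,0,0,0.12,0,20],[0,0,0,0,0.12,0,20],[0,0,0,0,0.12,0,20],[0,0,0,0,0.12,0,20],[0,0,0,0,0.12,0,20]]' && python3 -m jog '[[0,0,0,0,0.12,0,20],[0,0,0,0,0.12,0,20],[0,0,0,0,0.12,0,20],[0,0,0,0,0.12,0,20],[0,0,0,0,0.12,0,20],[0,0,0,0,0.071,0,20],[0,0,0,0,0,0,20]]'
python3 - <<'E'
from to import *
s=monitor.read_state();Rn=Ro.from_euler("xyz",s["eef_rot"]);print(Rn.apply([0,1,0]).round(3),Rn.apply([0,0,1]).round(3))
for n in("wrist","side","scene"):
  im=vision.camera(n)["color"]
  if n=="side": im=cv2.resize(im[90:250,150:350],None,fx=4,fy=4)
  if n=="scene": im=cv2.resize(im[200:350,370:570],None,fx=4,fy=4)
  cv2.imwrite(f"pics/{n}7.png",im)
s,R,rv,t=to(np.array([472,249,37]),100,.9708)
sim(s,[list(t/10)+[0]*3]*10)
E
```

```text
clock: 12.35
eef_pos: [472.1, 237.6, 152.5]
eef_rot: [-3.141, -0.304, 1.745]
wrist_force: [0.7, 0.8, -2.5]
finger_gap: 56.0
clock: 13.05
eef_pos: [471.6, 237.1, 150.7]
eef_rot: [-3.131, -0.972, 1.735]
wrist_force: [-0.8, 0.1, -2.8]
finger_gap: 55.9
[ 0.985  0.172 -0.006] [-0.145  0.813 -0.564]
turn first [-0.002  0.002 -0.001] rows>= 1.0 then shift cm [-8.96  0.17  9.27] rows>= 3.0
sim margin 0.71 speed frac [0.02 0.12 0.02 0.04 0.06 0.07] end q [ 0.02  0.67  1.8   1.06  1.2  -0.85] end pos [469.1 263.9  26.3] g,tau
```

View pics/side7.png

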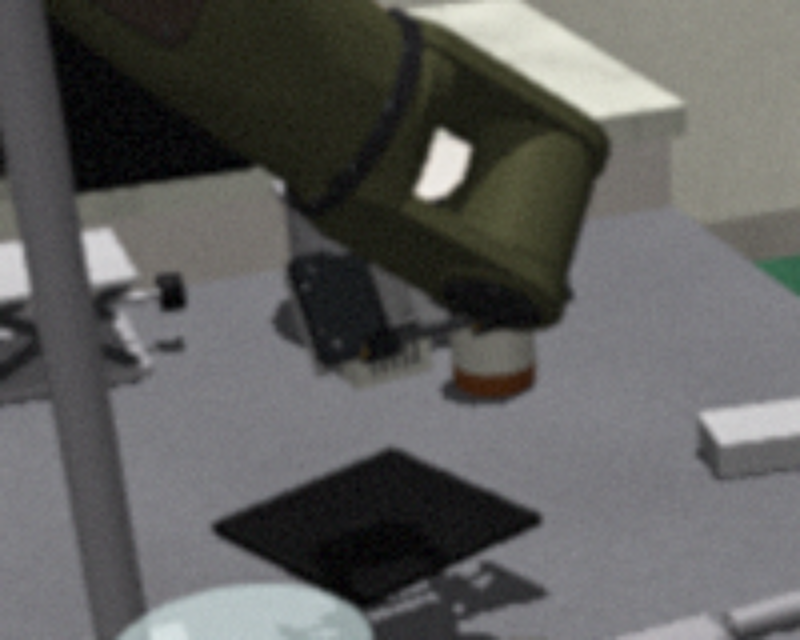

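View pics/scene7.png

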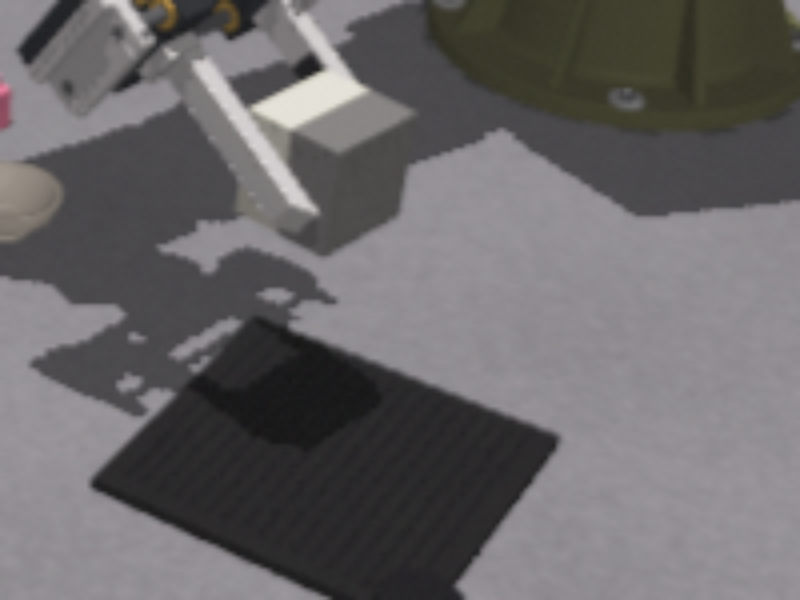

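View pics/wrist7.png

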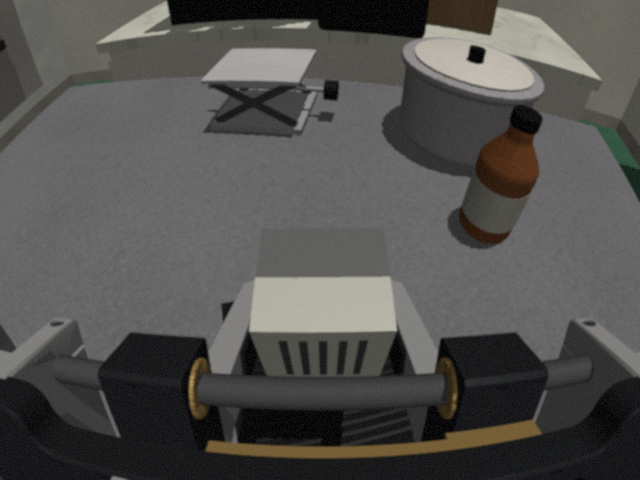

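```bash
python3 -m jog '[[-1,0.02,1,0,0,0,20],[-1.5,0.03,1.6,0,0,0,20],[-1.5,0.03,1.6,0,0,0,20],[-1.5,0.03,1.6,0,0,0,20],[-1.5,0.03,1.6,0,0,0,20],[-1,0.03,1,0,0,0,20],[-0.55,0,0.6,0,0,0,20],[0,0,0,0,0,0,20]]'
python3 - <<'E'
from to import *
to(np.array([472,249,36]),100,.9708)
print(monitor.read_state()["wrist_force"])
im=vision.camera("scene")["color"]
cv2.imwrite("pics/s8.png",cv2.resize(im[250:380,370:540],None,fx=4.5,fy=4.5))
im=vision.camera("side")["color"]
cv2.imwrite("pics/s8b.png",cv2.resize(im[140:260,180:340],None,fx=5,fy=5))
E
```

```text
clock: 14.0
eef_pos: [468.6, 264.9, 30.6]
eef_rot: [-3.136, -0.971, 1.743]
wrist_force: [-0.4, 0.4, -2.4]
finger_gap: 55.7
turn first [-0.003  0.    -0.001] rows>= 1.0 then shift cm [-0.47  0.06  0.23] rows>= 1.0
[-0.35246186  0.3700487  -2.43571692]
```

View pics/s8.png

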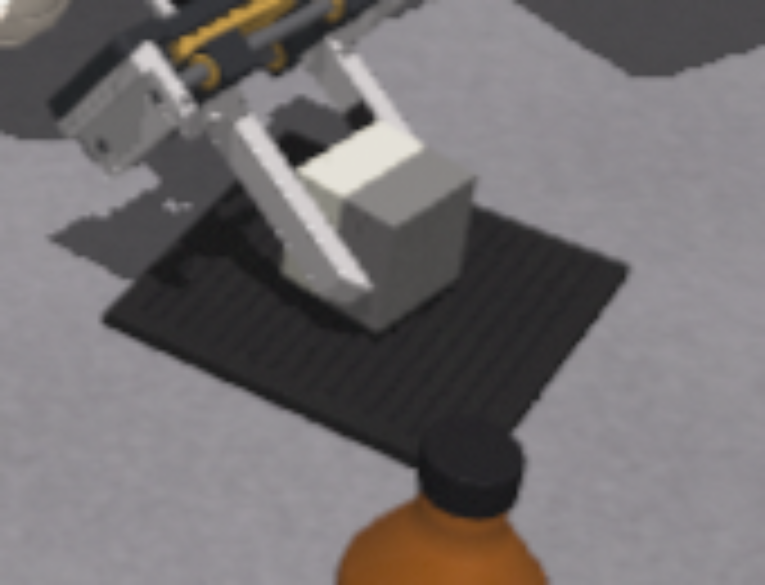

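View pics/s8b.png

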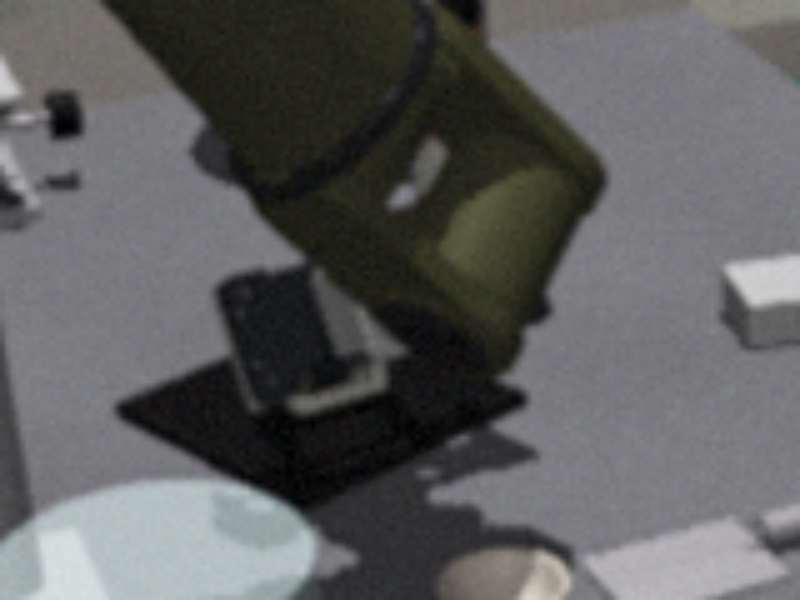

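```bash
python3 -m jog '[[-0.16,0,0.11,0,0,0,20],[0,0,0,0,0,0,20]]'; python3 -m jog '[[-0.08,0,0.055,0,0,0,20],[0,0,0,0,0,0,20]]';python3 -m jog '[[-0.08,0,0.055,0,0,0,20],[0,0,0,0,0,0,20]]'
```

```text
clock: 14.3
eef_pos: [469.3, 264.5, 29.7]
eef_rot: [-3.14, -0.971, 1.745]
wrist_force: [-0.4, -0.6, -2.9]
finger_gap: 55.6
clock: 14.5
eef_pos: [469.1, 264.6, 28.5]
eef_rot: [-3.139, -0.971, 1.744]
wrist_force: [-0.5, 0.8, -1.8]
finger_gap: 55.9
clock: 14.7
eef_pos: [469.0, 264.6, 27.3]
eef_rot: [-3.138, -0.971, 1.744]
wrist_force: [-0.5, -0.5, -3.5]
finger_gap: 55.7
```

```bash
for i in 1; do python3 -m jog '[[-0.08,0,0.055,0,0,0,20],[0,0,0,0,0,0,20]]'; python3 -m jog '[[-0.06,0,0.04,0,0,0,20],[0,0,0,0,0,0,20]]'; done
```

```text
clock: 14.9
eef_pos: [469.0, 264.6, 26.3]
eef_rot: [-3.138, -0.971, 1.744]
wrist_force: [-1.0, -0.6, -2.4]
finger_gap: 55.9
clock: 15.1
eef_pos: [469.0, 264.6, 25.6]
eef_rot: [-3.138, -0.971, 1.744]
wrist_force: [-1.1, 1.1, -1.6]
finger_gap: 56.1
```

```bash
python3 -m jog '[[-0.06,0,0.04,0,0,0,20],[0,0,0,0,0,0,20]]'; python3 -m jog '[[-0.04,0,0.03,0,0,0,20],[0,0,0,0,0,0,20]]'
```

```text
clock: 15.3
eef_pos: [469.0, 264.6, 24.9]
eef_rot: [-3.138, -0.971, 1.744]
wrist_force: [0.5, -0.3, -2.3]
finger_gap: 56.0
clock: 15.5
eef_pos: [469.0, 264.6, 24.4]
eef_rot: [-3.138, -0.971, 1.744]
wrist_force: [0.2, -1.5, -1.8]
finger_gap: 55.7
```

```bash
python3 -m jog '[[-0.06,0,0.04,0,0,0,20],[0,0,0,0,0,0,20]]'; python3 -m jog '[[-0.04,0,0.03,0,0,0,20],[0,0,0,0,0,0,20]]'
python3 - <<'E'
from to import *
im=vision.camera("scene")["color"]
cv2.imwrite("pics/s9.png",cv2.resize(im[260:360,400:500],None,fx=6,fy=6))
E
```

```text
clock: 15.7
eef_pos: [469.0, 264.6, 23.7]
eef_rot: [-3.138, -0.971, 1.744]
wrist_force: [-0.1, 0.3, -2.9]
finger_gap: 55.9
clock: 15.9
eef_pos: [469.0, 264.6, 23.2]
eef_rot: [-3.138, -0.971, 1.744]
wrist_force: [-0.0, -0.1, -2.2]
finger_gap: 55.8
```

View pics/s9.png

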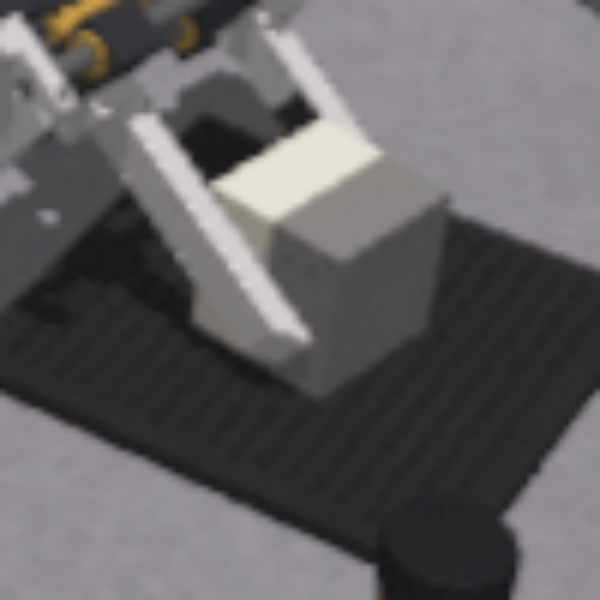

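```bash
python3 - <<'E'
from to import *
c=vision.camera("scene")
b=(400+318/6,260+398/6);t=(400+345/6,260+262/6)
for h in (8,10,12,14,16):
    B=onz(c,[b],h)[0];T=onz(c,[t],h+56)[0];print(h,B.round(1),T.round(1),(B-T)[:2].round(1))
E
```

```text
8 [494.4 281.4   8. ] [494.2 282.9  64. ] [ 0.1 -1.6]
10 [496.1 283.   10. ] [496.2 284.7  66. ] [-0.  -1.7]
12 [497.9 284.6  12. ] [498.1 286.5  68. ] [-0.2 -1.9]
14 [499.7 286.3  14. ] [500.  288.3  70. ] [-0.3 -2. ]
16 [501.5 287.9  16. ] [502.  290.1  72. ] [-0.5 -2.2]
```

```bash
python3 -m jog '[[-0.06,0,0.04,0,0,0,20],[0,0,0,0,0,0,20]]'; python3 -m jog '[[-0.04,0,0.03,0,0,0,20],[0,0,0,0,0,0,20]]'; python3 -c "
from cell import monitor
import numpy as np
print(monitor.read_state()['wrist_force'],monitor.read_state()['moment'])"
```

```text
clock: 16.2
eef_pos: [469.1, 264.7, 23.1]
eef_rot: [-3.139, -0.972, 1.744]
wrist_force: [-1.5, -2.5, 4.9]
finger_gap: 55.6
clock: 16.4
eef_pos: [469.1, 264.7, 23.1]
eef_rot: [-3.139, -0.973, 1.745]
wrist_force: [-3.1, -6.0, 10.5]
finger_gap: 55.9
[-3.1214878  -6.01169233 10.45890657] [0.515295   0.97151822 0.7554813 ]
```

```bash
python3 -m jog '[[0.05,0,-0.035,0,0,0,20],[0,0,0,0,0,0,20]]' && python3 -m jog '[[0,0,0,0,0,0,62],[0,0,0,0,0,0,68],[0,0,0,0,0,0,80],[0,0,0,0,0,0,100],[0,0,0,0,0,0,100],[0,0,0,0,0,0,100]]' && python3 -m jog '[[0,0,-1,0,0,0,100],[0,0,-2,0,0,0,100],[0,0,-3,0,0,0,100],[0,0,-3,0,0,0,100],[0,0,-3,0,0,0,100],[0,0,0,0,0,0,100]]'
python3 - <<'E'
from to import *
cv2.imwrite("pics/w10.png",vision.camera("wrist")["color"])
im=vision.camera("scene")["color"]
cv2.imwrite("pics/s10.png",cv2.resize(im[240:380,370:540],None,fx=4.5,fy=4.5))
E
```

```text
clock: 16.6
eef_pos: [469.1, 264.7, 23.1]
eef_rot: [-3.139, -0.971, 1.744]
wrist_force: [-1.8, -3.4, 5.0]
finger_gap: 56.0
clock: 17.2
eef_pos: [469.0, 264.6, 22.6]
eef_rot: [-3.138, -0.971, 1.744]
wrist_force: [-0.5, 0.1, -0.4]
finger_gap: 92.1
clock: 17.8
eef_pos: [488.2, 164.5, 92.5]
eef_rot: [3.138, -0.969, 1.746]
wrist_force: [0.0, -0.7, -0.4]
finger_gap: 93.9
```

View pics/s10.png

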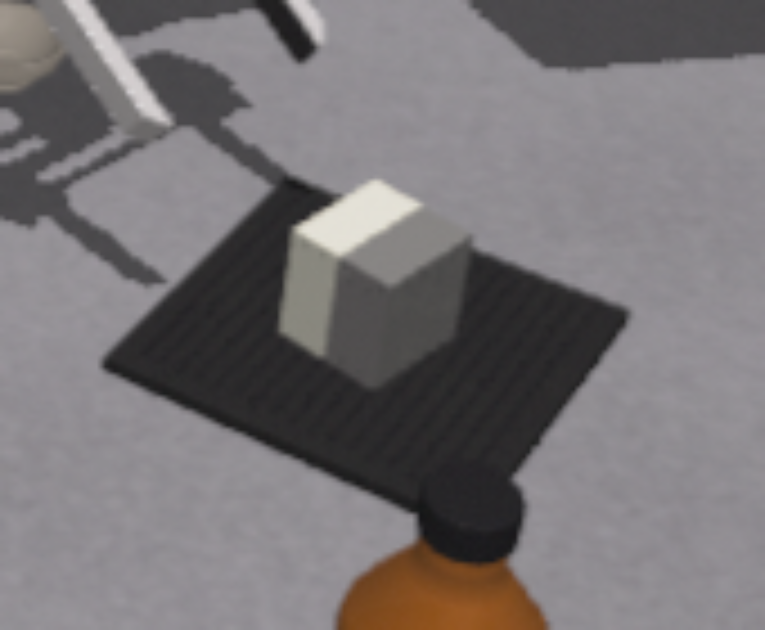

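View pics/w10.png

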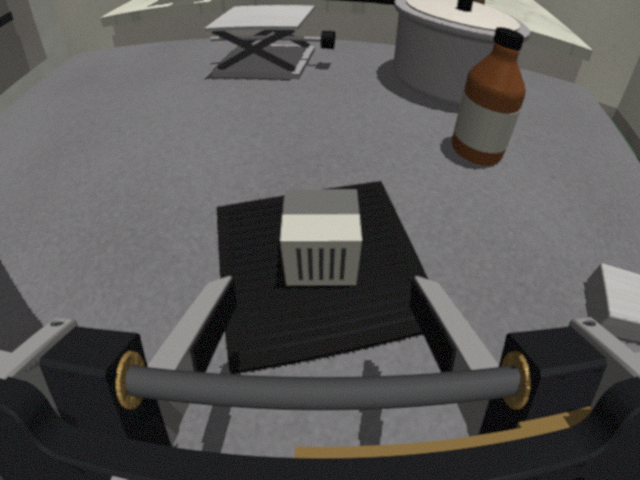

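```bash
python3 - <<'E'
from to import *
s=monitor.read_state()
up=Ro.from_euler("xyz",s["eef_rot"]).inv().apply([0,0,8]);print(up.round(2))
n=12
x=np.r_[np.cos(np.radians(100)),np.sin(np.radians(100)),0]
pre=np.array([472,247.7,36])+90*(np.sin(.6)*x+np.array([0,0,np.cos(.6)]))
R=tool(100,np.degrees(-.6))
s2=dict(s);p=s["eef_pos"]+[0,0,80]
t=R.inv().apply(tcp(pre,R)-p)/10
print("after turn shift",t.round(2))
sim(s,[list(up/4)+[0]*3]*4+[[0,0,0,0,-1.571/12,0]]*12+[list(t/4)+[0]*3]*4)
E
```

```text
[ 6.6  -0.01 -4.52]
after turn shift [14.39 -0.03 -0.66]
sim margin 0.48 speed frac [0.31 0.26 0.17 0.44 0.21 0.38] end q [ 0.73  0.62  1.45 -0.51  1.44  0.71] end pos [464.9 287.2  94.7] g,tau
```

```bash
python3 -m jog '[[1.6,0,-1.1,0,0,0,100],[2,0,-1.4,0,0,0,100],[2,0,-1.4,0,0,0,100],[1,0,-0.62,0,0,0,100],[0,0,0,0,-0.131,0,100],[0,0,0,0,-0.131,0,100],[0,0,0,0,-0.131,0,100],[0,0,0,0,-0.131,0,100]]' && python3 -m jog '[[0,0,0,0,-0.131,0,100],[0,0,0,0,-0.131,0,100],[0,0,0,0,-0.131,0,100],[0,0,0,0,-0.131,0,100],[0,0,0,0,-0.131,0,100],[0,0,0,0,-0.131,0,100],[0,0,0,0,-0.131,0,100],[0,0,0,0,-0.13,0,100]]' && python3 -m jog '[[2.4,0,-0.11,0,0,0,100],[3.6,0,-0.17,0,0,0,100],[3.6,0,-0.17,0,0,0,100],[3.6,0,-0.17,0,0,0,100],[1.2,0,-0.05,0,0,0,100],[0,0,0,0,0,0,100]]'
python3 - <<'E'
from to import *
s,R,rv,t=to(np.array([472,247.7,36]),100,-.6)
cv2.imwrite("pics/w11.png",vision.camera("wrist")["color"])
E
```

```text
clock: 18.7
eef_pos: [486.5, 167.3, 170.0]
eef_rot: [-3.14, -0.442, 1.746]
wrist_force: [-0.1, -1.1, -0.0]
finger_gap: 93.9
clock: 19.5
eef_pos: [486.3, 167.9, 170.0]
eef_rot: [-3.139, 0.605, 1.75]
wrist_force: [-0.4, -1.4, 0.1]
finger_gap: 94.1
clock: 20.1
eef_pos: [464.0, 288.5, 92.9]
eef_rot: [-3.136, 0.601, 1.753]
wrist_force: [-0.8, -0.4, -0.4]
finger_gap: 93.8
turn first [-0.002  0.001  0.006] rows>= 1.0 then shift cm [-0.22  0.08  8.92] rows>= 2.0
```

View pics/w11.png

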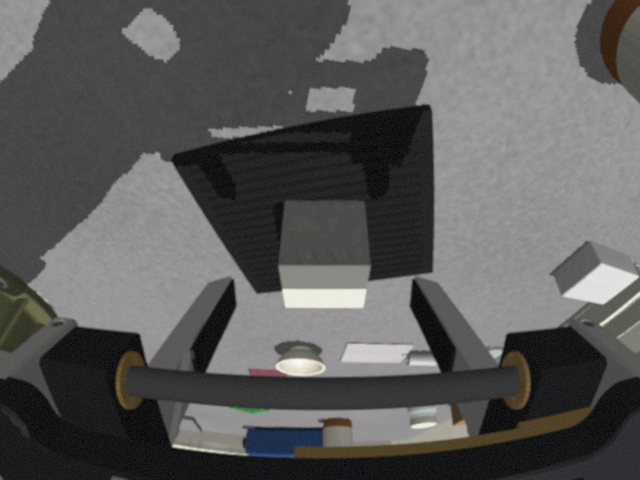

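```bash
python3 - <<'E'
from to import *
s=monitor.read_state();c=vision.camera("wrist")
w=wonz(c,[(279,264),(370,264),(365,307),(282,307)],s,64);print(w.round(1),w.mean(0),np.linalg.norm(np.roll(w,-1,0)-w,axis=1).round(0))
j=wonz(c,[(281,289),(367.5,289)],s,64);print("joint",j.round(1),j.mean(0))
im=c["color"];cv2.imwrite("pics/c12.png",cv2.resize(im[190:320,260:390],None,fx=5,fy=5,interpolation=cv2.INTER_CUBIC))
E
```

```text
[[442.2 264.5  64. ]
 [497.5 274.7  64. ]
 [508.9 221.8  64. ]
 [448.8 210.7  64. ]] [474.35482111 242.91588499  64.        ] [56. 54. 61. 54.]
joint [[446.  235.6  64. ]
 [503.9 246.4  64. ]] [474.90956429 241.00095794  64.        ]
```

View pics/c12.png

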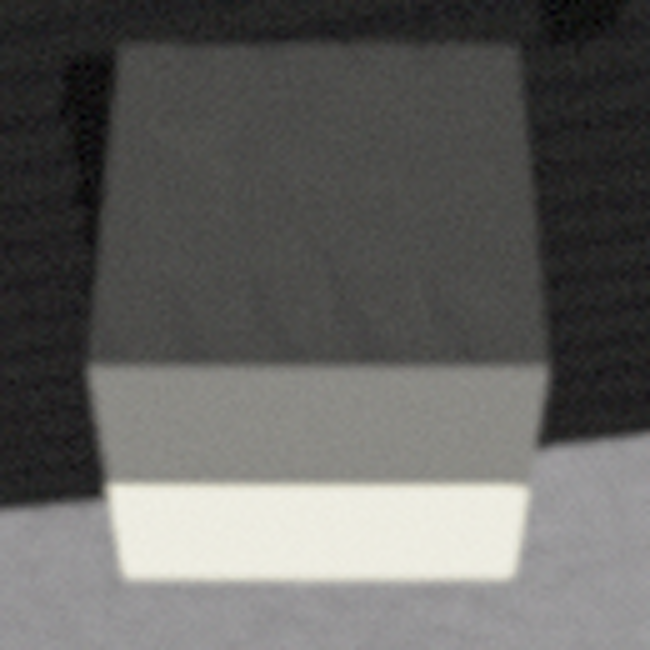

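```bash
python3 - <<'E'
from to import *
s=monitor.read_state();c=vision.camera("wrist")
w=wonz(c,[(277.6,263),(370,262.6),(363.4,306),(284.6,306),(281.2,286.6),(366,286.6)],s,64);print(w.round(1),w[:4].mean(0),w[4:].mean(0))
f=wonz(c,[(284,199),(364,199)],s,8);print(f,f.mean(0))
E
```

```text
[[441.7 264.   64. ]
 [497.8 274.7  64. ]
 [508.1 221.4  64. ]
 [451.  211.   64. ]
 [446.3 237.3  64. ]
 [502.8 247.6  64. ]] [474.66170205 242.79968218  64.        ] [474.52132202 242.4435295   64.        ]
[[441.6628916  264.78288322   8.        ]
 [497.94118974 275.00821566   8.        ]] [469.80204067 269.89554944   8.        ]
```

```bash
python3 - <<'E'
from to import *
s,R,rv,t=to(np.array([473,245.5,36]),100,-.6)
E
```

```text
turn first [-0.001 -0.     0.002] rows>= 1.0 then shift cm [-0.15  0.03  9.15] rows>= 2.0
```

```bash
python3 -m jog '[[-0.15,0.03,1.6,0,0,0,100],[0,0,2.4,0,0,0,100],[0,0,2.4,0,0,0,100],[0,0,1.7,0,0,0,100],[0,0,1,0,0,0,100],[0,0,0,0,0,0,100]]' 20
python3 - <<'E'
from to import *
s,R,rv,t=to(np.array([473,245.5,36]),100,-.6)
cv2.imwrite("pics/w13.png",vision.camera("wrist")["color"])
im=vision.camera("scene")["color"]
cv2.imwrite("pics/s13.png",cv2.resize(im[240:380,370:540],None,fx=4.5,fy=4.5))
E
```

```text
clock: 20.85
eef_pos: [474.5, 234.9, 20.3]
eef_rot: [-3.139, 0.6, 1.747]
wrist_force: [-1.1, 0.5, -0.1]
finger_gap: 93.6
turn first [-0.002  0.     0.001] rows>= 1.0 then shift cm [-0.    0.04 -0.02] rows>= 1.0
```

View pics/s13.png

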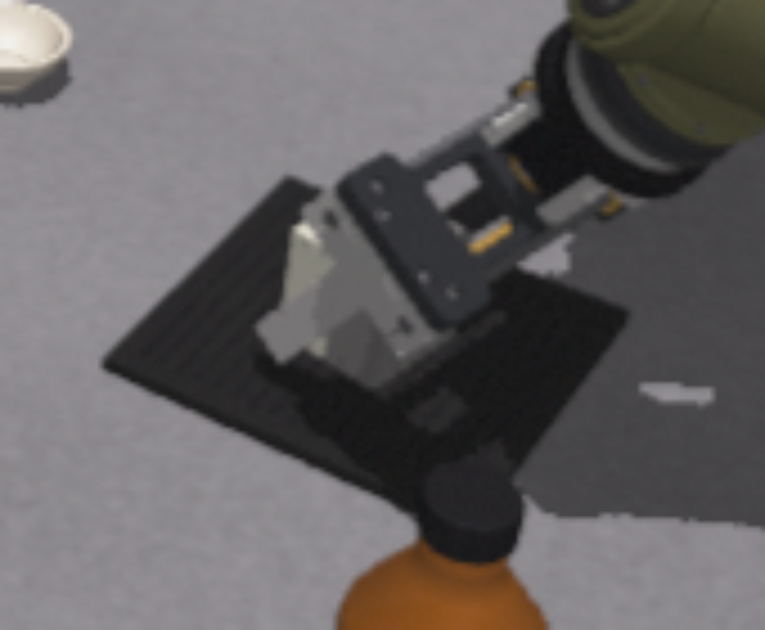

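View pics/w13.png

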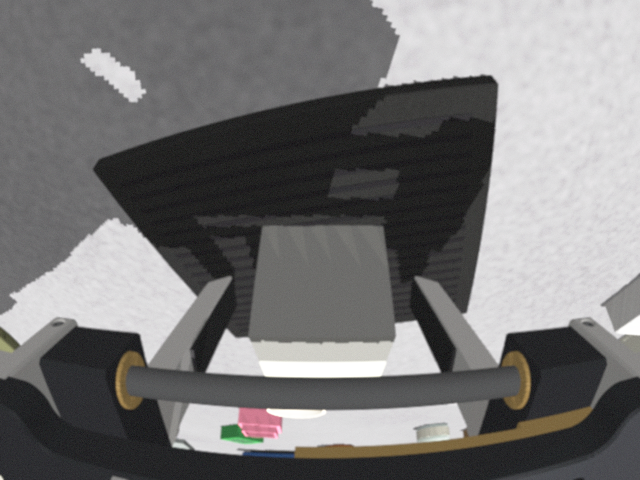

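```bash
python3 -m jog '[[-0.2,0.03,0.14,0,0,0,80],[0,0,0,0,0,0,70],[0,0,0,0,0,0,65],[0,0,0,0,0,0,62],[0,0,0,0,0,0,58],[0,0,0,0,0,0,50],[0,0,0,0,0,0,30],[0,0,0,0,0,0,30]]' 20
python3 -m jog '[[0,0,0,0,0,0,20],[0,0,0,0,0,0,20],[0,0,0,0,0,0,20]]' 30
python3 -m jog '[[-0.3,0,-0.4,0,0,0,20],[-0.5,0,-0.7,0,0,0,20],[-0.8,0,-1.2,0,0,0,20],[-1.2,0,-1.8,0,0,0,20],[-1.2,0,-1.8,0,0,0,20],[-1.2,0,-1.8,0,0,0,20],[-1.2,0,-1.8,0,0,0,20],[-0.4,0,-0.6,0,0,0,20]]'
python3 - <<'E'
from to import *
cv2.imwrite("pics/w14.png",vision.camera("wrist")["color"])
im=vision.camera("scene")["color"]
cv2.imwrite("pics/s14.png",cv2.resize(im[180:320,370:540],None,fx=4.5,fy=4.5))
s=monitor.read_state();sim(s,[[0,0,0,0,1.571/12,0]]*12)
E
```

```text
clock: 21.75
eef_pos: [475.1, 233.8, 20.4]
eef_rot: [-3.139, 0.6, 1.748]
wrist_force: [-0.8, 1.2, 1.6]
finger_gap: 56.1
clock: 22.05
eef_pos: [475.1, 233.8, 20.4]
eef_rot: [-3.139, 0.6, 1.748]
wrist_force: [-1.7, 2.4, 3.1]
finger_gap: 56.0
clock: 22.85
eef_pos: [475.8, 235.1, 145.1]
eef_rot: [3.14, 0.598, 1.746]
wrist_force: [0.0, 0.4, -2.2]
finger_gap: 56.0
sim margin 0.51 speed frac [0.3  0.23 0.12 0.47 0.24 0.42] end q [-0.04  0.45  1.78  0.97  1.36 -0.66] end pos [475.5 234.8 143.3] g,tau
```

View pics/s14.png

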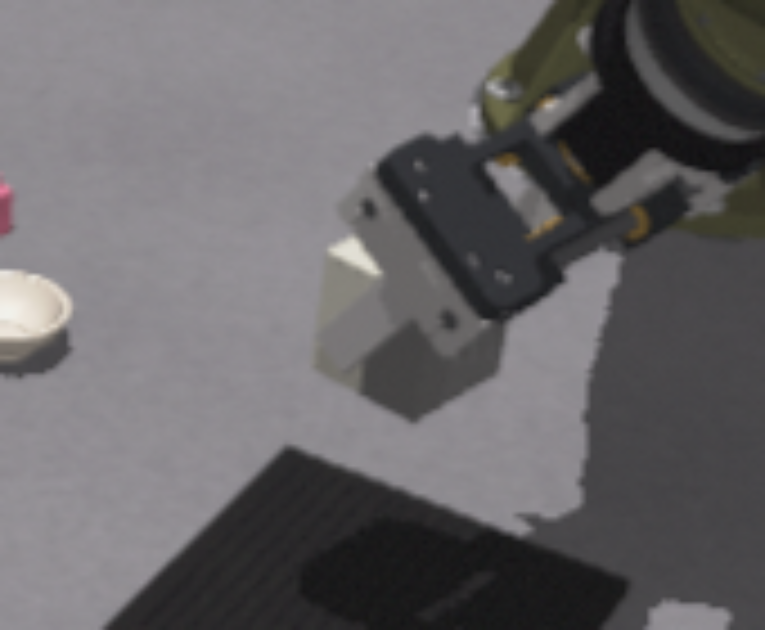

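View pics/w14.png

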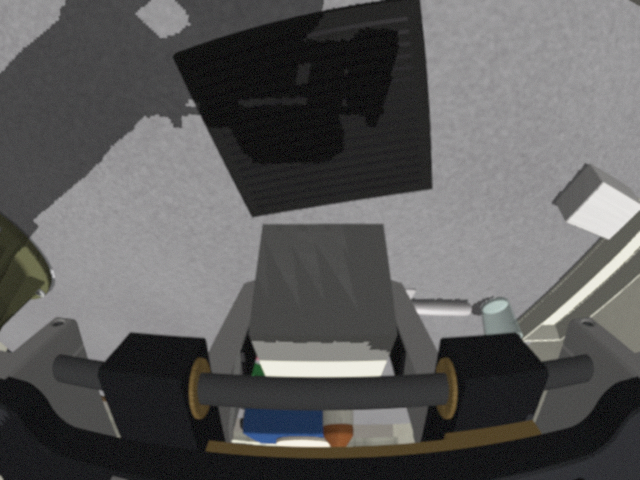

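```bash
python3 -m jog '[[0,0,0,0,0.06,0,20],[0,0,0,0,0.12,0,20],[0,0,0,0,0.12,0,20],[0,0,0,0,0.12,0,20],[0,0,0,0,0.12,0,20],[0,0,0,0,0.12,0,20],[0,0,0,0,0.12,0,20],[0,0,0,0,0.12,0,20]]' && python3 -m jog '[[0,0,0,0,0.12,0,20],[0,0,0,0,0.12,0,20],[0,0,0,0,0.12,0,20],[0,0,0,0,0.12,0,20],[0,0,0,0,0.12,0,20],[0,0,0,0,0.071,0,20],[0,0,0,0,0,0,20]]'
python3 - <<'E'
from to import *
im=vision.camera("scene")["color"]
cv2.imwrite("pics/s15.png",cv2.resize(im[180:350,370:540],None,fx=3.5,fy=3.5))
cv2.imwrite("pics/w15.png",vision.camera("wrist")["color"])
s,R,rv,t=to(np.array([472,247,42]),100,.9708)
sim(s,[list(t/10)+[0]*3]*10)
E
```

```text
clock: 23.75
eef_pos: [475.1, 234.4, 141.7]
eef_rot: [-3.14, -0.304, 1.745]
wrist_force: [-0.4, 0.0, -3.1]
finger_gap: 55.3
clock: 24.45
eef_pos: [474.5, 233.7, 139.8]
eef_rot: [-3.129, -0.972, 1.734]
wrist_force: [0.1, 1.0, -2.9]
finger_gap: 55.7
turn first [-0.003  0.002 -0.002] rows>= 1.0 then shift cm [-7.47 -0.08  8.55] rows>= 3.0
sim margin 0.72 speed frac [0.02 0.1  0.02 0.03 0.05 0.06] end q [ 0.01  0.66  1.8   1.05  1.21 -0.84] end pos [468.9 262.   31.3] g,tau
```

View pics/s15.png

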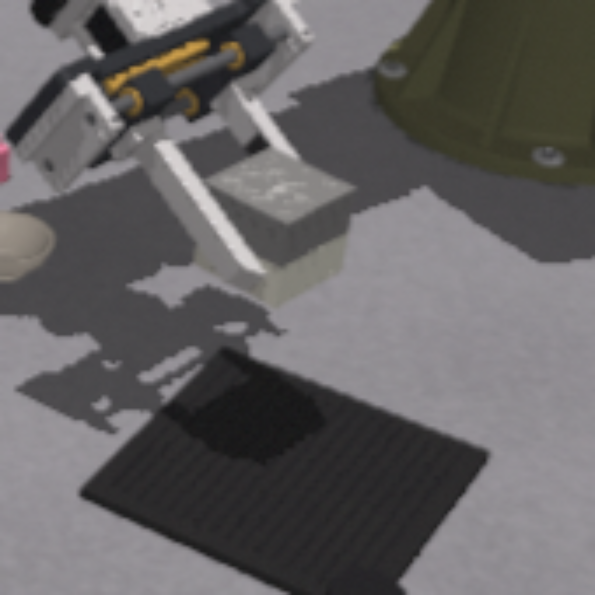

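View pics/w15.png

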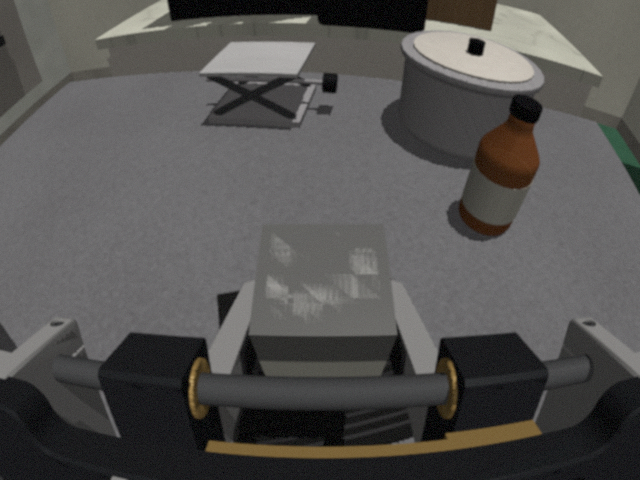

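The box is upside down, base on top and lid below, still closed. Now I lower it onto the board.

```bash
python3 -m jog '[[-0.8,0,0.9,0,0,0,20],[-1.3,0,1.5,0,0,0,20],[-1.3,0,1.5,0,0,0,20],[-1.3,-0.08,1.5,0,0,0,20],[-1.3,0,1.5,0,0,0,20],[-0.9,0,1,0,0,0,20],[-0.5,0,0.6,0,0,0,20],[0,0,0,0,0,0,20]]'
python3 -m jog '[[-0.12,0,0.08,0,0,0,20],[-0.12,0,0.08,0,0,0,20],[0,0,0,0,0,0,20]]'
python3 -m jog '[[-0.08,0,0.055,0,0,0,20],[0,0,0,0,0,0,20]]'
```

```text
clock: 25.35
eef_pos: [468.8, 262.8, 32.4]
eef_rot: [-3.137, -0.971, 1.743]
wrist_force: [-0.2, 0.3, -2.3]
finger_gap: 55.4
clock: 25.65
eef_pos: [469.5, 262.2, 30.5]
eef_rot: [-3.139, -0.971, 1.745]
wrist_force: [0.3, 0.1, -2.3]
finger_gap: 55.9
clock: 25.85
eef_pos: [469.3, 262.3, 29.3]
eef_rot: [-3.139, -0.971, 1.744]
wrist_force: [0.5, -0.2, -2.6]
finger_gap: 56.0
```

```bash
python3 -m jog '[[-0.08,0,0.055,0,0,0,20],[-0.08,0,0.055,0,0,0,20],[0,0,0,0,0,0,20]]'; python3 -m jog '[[-0.08,0,0.055,0,0,0,20],[0,0,0,0,0,0,20]]';python3 -m jog '[[-0.06,0,0.04,0,0,0,20],[0,0,0,0,0,0,20]]'
```

```text
clock: 26.15
eef_pos: [469.1, 262.4, 27.1]
eef_rot: [-3.138, -0.971, 1.743]
wrist_force: [-0.4, 0.6, -3.3]
finger_gap: 55.4
clock: 26.35
eef_pos: [469.2, 262.4, 26.1]
eef_rot: [-3.138, -0.971, 1.744]
wrist_force: [0.3, -0.1, -1.9]
finger_gap: 55.9
clock: 26.55
eef_pos: [469.2, 262.4, 25.4]
eef_rot: [-3.138, -0.971, 1.744]
wrist_force: [0.2, -0.8, -2.7]
finger_gap: 55.8
```

```bash
python3 -m jog '[[-0.06,0,0.04,0,0,0,20],[0,0,0,0,0,0,20]]';python3 -m jog '[[-0.06,0,0.04,0,0,0,20],[0,0,0,0,0,0,20]]';python3 -m jog '[[-0.06,0,0.04,0,0,0,20],[0,0,0,0,0,0,20]]'
```

```text
clock: 26.75
eef_pos: [469.2, 262.3, 24.8]
eef_rot: [-3.138, -0.971, 1.744]
wrist_force: [0.3, 0.4, -1.5]
finger_gap: 55.8
clock: 26.95
eef_pos: [469.2, 262.4, 24.0]
eef_rot: [-3.138, -0.971, 1.744]
wrist_force: [-0.7, -0.7, -2.6]
finger_gap: 56.2
clock: 27.15
eef_pos: [469.2, 262.3, 23.3]
eef_rot: [-3.138, -0.971, 1.744]
wrist_force: [0.4, -0.8, -2.4]
finger_gap: 55.9
```

```bash
python3 -m jog '[[-0.06,0,0.04,0,0,0,20],[0,0,0,0,0,0,20]]';python3 -m jog '[[-0.06,0,0.04,0,0,0,20],[0,0,0,0,0,0,20]]'
```

```text
clock: 27.35
eef_pos: [469.2, 262.4, 22.6]
eef_rot: [-3.138, -0.971, 1.744]
wrist_force: [-0.0, -0.7, -3.0]
finger_gap: 55.9
clock: 27.55
eef_pos: [469.2, 262.3, 21.8]
eef_rot: [-3.138, -0.971, 1.744]
wrist_force: [0.2, -0.8, -2.6]
finger_gap: 55.8
```

```bash
python3 -m jog '[[-0.06,0,0.04,0,0,0,20],[0,0,0,0,0,0,20]]';python3 -m jog '[[-0.05,0,0.03,0,0,0,20],[0,0,0,0,0,0,20]]'
```

```text
clock: 27.75
eef_pos: [469.2, 262.3, 21.1]
eef_rot: [-3.138, -0.971, 1.744]
wrist_force: [-0.1, 0.4, -2.1]
finger_gap: 55.9
clock: 27.95
eef_pos: [469.2, 262.3, 20.6]
eef_rot: [-3.138, -0.971, 1.744]
wrist_force: [-0.8, -0.9, -2.1]
finger_gap: 55.8
```

```bash
python3 -m jog '[[-0.05,0,0.03,0,0,0,20],[0,0,0,0,0,0,20]]';python3 -m jog '[[-0.05,0,0.03,0,0,0,20],[0,0,0,0,0,0,20]]'
python3 - <<'E'
from to import *
im=vision.camera("scene")["color"]
cv2.imwrite("pics/s16.png",cv2.resize(im[260:360,400:500],None,fx=6,fy=6))
E
```

```text
clock: 28.15
eef_pos: [469.2, 262.2, 20.0]
eef_rot: [-3.138, -0.971, 1.744]
wrist_force: [0.6, -0.2, -2.6]
finger_gap: 55.9
clock: 28.35
eef_pos: [469.2, 262.2, 19.4]
eef_rot: [-3.138, -0.971, 1.744]
wrist_force: [0.3, 0.0, -1.9]
finger_gap: 55.8
```

View pics/s16.png

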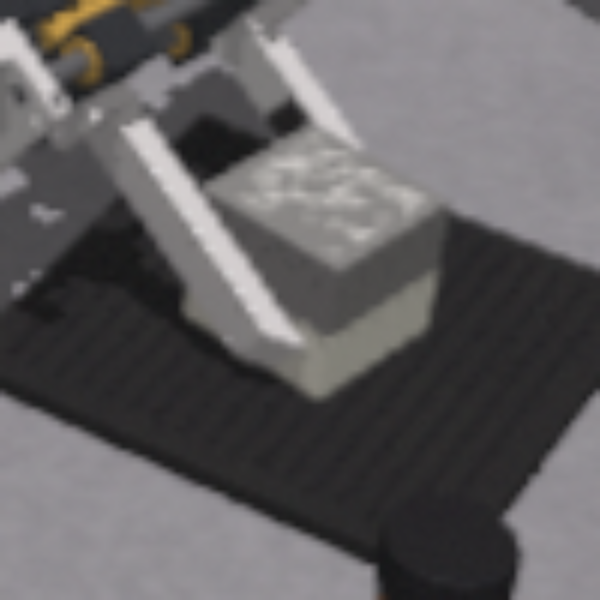

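```bash
python3 -m jog '[[-0.05,0,0.03,0,0,0,20],[0,0,0,0,0,0,20]]';python3 -m jog '[[-0.05,0,0.03,0,0,0,20],[0,0,0,0,0,0,20]]'
```

```text
clock: 28.6
eef_pos: [469.3, 262.2, 19.0]
eef_rot: [-3.138, -0.971, 1.744]
wrist_force: [-0.4, 0.1, -0.8]
finger_gap: 55.7
clock: 28.8
eef_pos: [469.3, 262.2, 18.9]
eef_rot: [-3.139, -0.972, 1.745]
wrist_force: [-3.3, -3.5, 5.5]
finger_gap: 55.9
```

```bash
python3 -m jog '[[0.03,0,-0.02,0,0,0,20],[0,0,0,0,0,0,20]]' && python3 -m jog '[[0,0,0,0,0,0,62],[0,0,0,0,0,0,68],[0,0,0,0,0,0,80],[0,0,0,0,0,0,100],[0,0,0,0,0,0,100],[0,0,0,0,0,0,100]]' && python3 -m jog '[[0,0,-1,0,0,0,100],[0,0,-2,0,0,0,100],[0,0,-3,0,0,0,100],[0,0,-3,0,0,0,100],[0,0,-3,0,0,0,100],[0,0,0,0,0,0,100]]'
python3 - <<'E'
from to import *
c=vision.camera("wrist");cv2.imwrite("pics/w17.png",c["color"])
im=vision.camera("scene")["color"];cv2.imwrite("pics/sfull17.png",im)
cv2.imwrite("pics/s17.png",cv2.resize(im[240:380,370:540],None,fx=4.5,fy=4.5))
cv2.imwrite("pics/side17.png",vision.camera("side")["color"])
E
```

```text
clock: 29.0
eef_pos: [469.2, 262.2, 18.9]
eef_rot: [-3.138, -0.971, 1.744]
wrist_force: [-2.5, -1.6, 4.4]
finger_gap: 56.0
clock: 29.6
eef_pos: [469.2, 262.2, 18.6]
eef_rot: [-3.138, -0.971, 1.744]
wrist_force: [1.5, -0.2, 0.2]
finger_gap: 91.7
clock: 30.2
eef_pos: [488.5, 162.0, 88.5]
eef_rot: [3.138, -0.969, 1.746]
wrist_force: [-0.4, -0.8, -0.4]
finger_gap: 94.2
```

View pics/s17.png

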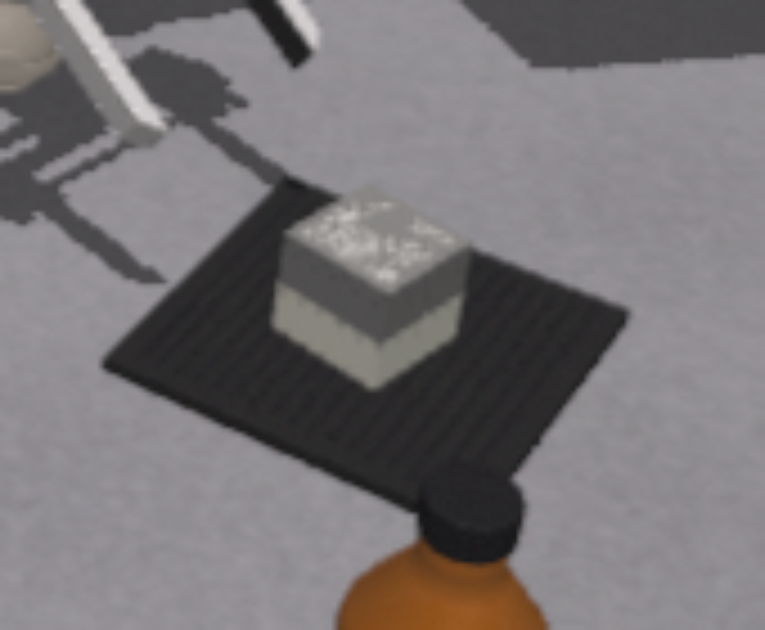

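View pics/w17.png

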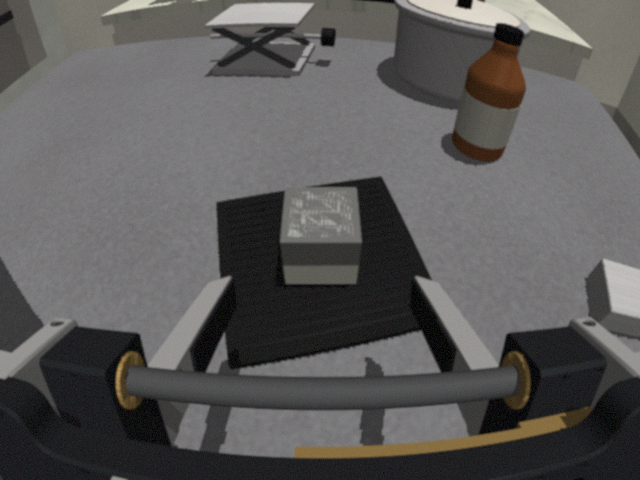

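View pics/sfull17.png

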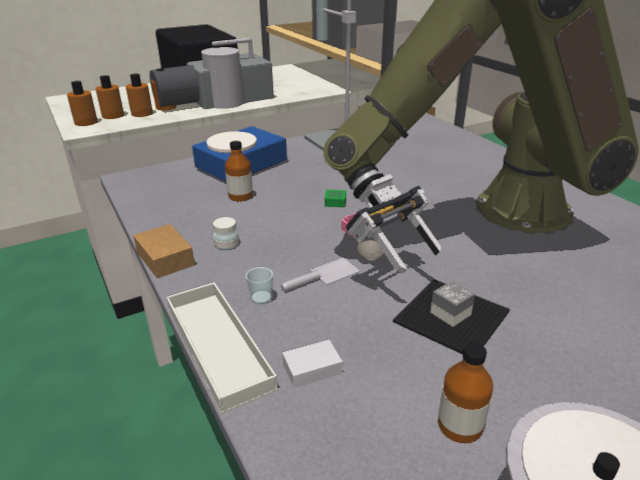

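The box is upside down and closed at (452,303), and the bystanders are at their old pixels. One last check is its offset from the board centre in the same view.

```bash
python3 -m jog '[[0,0,-3,0,0,0,100],[0,0,-2,0,0,0,100],[0,0,0,0,0,0,100]]' >/dev/null; python3 - <<'E'
from h import *
c=vision.camera("scene");o=np.array([370,240])
b=onz(c,np.array([(285,235),(370,187),(470,245),(390,293)])/4.5+o,60)
d=onz(c,[(395,319),(434,280),(509,310),(474,351)],8)
print("box",b.mean(0).round(1),np.linalg.norm(np.roll(b,-1,0)-b,axis=1).round(0),"board",d.mean(0).round(1))
f=onz(c,np.array([(275,328),(373,390),(458,335)])/4.5+o,8);print("foot diag mid",((f[0]+f[2])/2).round(1),np.linalg.norm(np.diff(f,axis=0),axis=1).round(0))
a=cv2.imread("pics/scene0.png");m=cv2.absdiff(a,c["color"]).max(2)
for n,(x,y) in dict(jar=(226,234),beaker=(261,286),tin=(312,362),ba=(464,400),bb=(239,175),spat=(320,275),dish=(372,251)).items(): print(n,m[y-12:y+12,x-12:x+12].mean().round(1))
print(monitor.read_state()["clock"])
E
```

```text
box [474.1 251.6  60. ] [55. 54. 52. 54.] board [469.4 251.4   8. ]
foot diag mid [471.7 251.    8. ] [54. 57.]
jar 7.7
beaker 7.7
tin 9.1
ba 6.1
bb 6.1
spat 8.3
dish 49.9
30.7
```

The dish patch differs because the arm is in front of it, so I'll move the arm up and look again.

```bash
python3 -m jog '[[2,0,-1.4,0,0,0,100],[3,0,-2,0,0,0,100],[3,0,-2,0,0,0,100],[3,0,-2,0,0,0,100],[3,0,-2,0,0,0,100],[0,0,0,0,0,0,100],[0,0,0,0,0,0,100]]'; python3 - <<'E'
from h import *
c=vision.camera("scene");im=c["color"];a=cv2.imread("pics/scene0.png")
g=lambda q:cv2.resize(q[210:290,320:420],None,fx=4,fy=4)
cv2.imwrite("pics/d18.png",np.hstack([g(a),g(im)]))
E
```

```text
clock: 31.4
eef_pos: [493.6, 126.6, 282.4]
eef_rot: [-3.137, -0.971, 1.744]
wrist_force: [-0.4, -0.1, -1.2]
finger_gap: 93.9
```

View pics/d18.png

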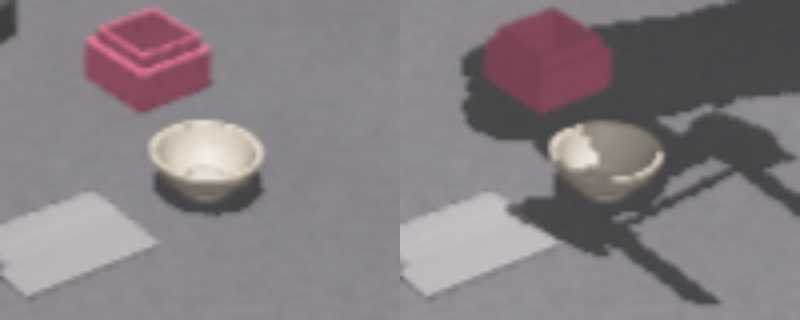

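The dish, spatula and pink box are where they were; only shadow has changed. I'm handing in.

```bash
python3 -c "
from cell import order
print(order.sign_off())"
```

```text
the job is handed in; nothing more can be done
None
```

The box is upside down, flat on its lid near the middle of the drain board, and I handed the job in at about 31 s of the 67 s allowed. I pinched it across the joint, turned it 90° onto its side on the board, took it again across the joint, and turned it another 90°. I lowered it until it just touched the board, released it and backed the arm clear.

**Last checks:**
- **Position:** in the scene view the box centre is about 2–5 mm from the board centre, against a limit of 40 mm.
- **Lid:** it was closed in every picture I took. I judged that by eye and did not measure the gap.
- **Flatness:** the box looks flat; I did not measure the tilt or the final height as angles and millimetres.
- **Bystanders:** jar, beaker, tin, spatula and both bottles are unchanged in the scene picture. The dish check first came out different, because the arm was in front of it. A second look with the arm raised showed it in its old place with only the arm's shadow over it.

**Disagreements:**
- The scene camera and the wrist camera differed by about 5 mm in y on where the box was. I chose the second grasp between the wrist picture and the gripper position, then shifted it 2–3 mm.
- Both touchdowns came about 2–4 mm lower than the nominal height. I stopped on contact force, at about 10 N the first time and 5 N the second.

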